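Change the blades of the bench slicer

TASK

Change the slicer's blades before class: take every worn blade out of the slicer and put it in the dark tray, fold both flaps of the carton well out to the outside, and lay each new blade from the carton flat in a slicer bay of its own (any bay) with its notch over the bay's pin. Once all the blades are in, push the slicer's pedal right down to its stop for a moment to check it, and let it come back up. Leave the carton open and the other kitchen things where they are.

Things in the scene. Friction and masses are not known exactly. Their poses are not given: they have to be found in the camera images.
- slicer: Bench vegetable slicer, fixed. Origin: underside centre of its grey blade deck, 160 (x) x 222 (y) x 20 mm high (blades lie at z = 20 mm); +x points to its white drive housing (60 mm high, x 83 to 133, y -210 to +110 mm). Three bays along x at y = 70, 0, -70 mm, each 60 mm wide between rails 6 mm high (x -60 to 40 mm), with one pin near the housing. The pedal is at the -y side.
- pedal (a joint): Slicer's spring pedal, rad: 0 = up (level), 0.35 = on its stop. Steel plate 90 (x) x 80 (y) x 8 mm, hinged along the slicer's y at its housing end (hinge at slicer x = 62, y = -168, z = 46 mm); its other end goes down 31 mm. Takes about 5 N at the pad to start, 11 N at the stop; springs back up when released.
- pedal_pad (a point): Point on the top face of the pedal, 68 mm from its hinge, where to press; moves with the pedal. 50 mm above the bench at rest, about 23 mm lower at the stop.
- carton: Cardboard carton that holds the new blades, fixed; 160 (x) x 220 (y) mm outside, walls 60 mm high and 5 mm thick, inner floor 5 mm above the bench. Origin: centre of its underside. Two flaps on top.
- tray: Shallow open dark steel tray, fixed, 180 (x) x 140 (y) x 30 mm high, walls and floor 4 mm. Origin: centre of its underside.
- flap_near (a joint): Carton flap on the carton's -x (robot's) side, rad: 0 = leaning inwards 0.5 rad above level (shuts no further), 1.07 = upright, 2.6 = flat outwards. Hinge along the carton's y at carton x = -77.5, z = 60 mm. Cardboard, 60 mm from hinge to free edge, 206 mm long, 4 mm thick. Starts at 0.2 to 0.5, over 60 mm between the free edges. Light, stays where left.
- flap_far (a joint): Carton flap on the carton's +x (far) side, rad: 0 = leaning inwards 0.5 rad above level (shuts no further), 1.07 = upright, 2.6 = flat outwards. Hinge along the carton's y at carton x = +77.5, z = 60 mm. Cardboard, 60 mm from hinge to free edge, 206 mm long, 4 mm thick. Starts at 0.2 to 0.5, over 60 mm between the free edges. Light, stays where left.
- blade1: New blade, may be absent (None); starts in the carton, notch towards the carton's +x side. Steel plate 120 (x) x 48 (y) x 5 mm, open notch 13 wide, 16 deep in the middle of its +x end; on top, centred, a black grip rib along x, 60 long, 14 wide, up to 23 mm above the underside. About 150 g. Origin: underside centre. Seated: flat, pin's axis at blade x = 51.5 mm, y = 0.
- blade2: New blade, may be absent (None); starts in the carton, notch towards the carton's +x side. Steel plate 120 (x) x 48 (y) x 5 mm, open notch 13 wide, 16 deep in the middle of its +x end; on top, centred, a black grip rib along x, 60 long, 14 wide, up to 23 mm above the underside. About 150 g. Origin: underside centre. Seated: flat, pin's axis at blade x = 51.5 mm, y = 0.
- blade3: New blade, may be absent (None); starts in the carton, notch towards the carton's +x side. Steel plate 120 (x) x 48 (y) x 5 mm, open notch 13 wide, 16 deep in the middle of its +x end; on top, centred, a black grip rib along x, 60 long, 14 wide, up to 23 mm above the underside. About 150 g. Origin: underside centre. Seated: flat, pin's axis at blade x = 51.5 mm, y = 0.
- worn1: Worn blade, may be absent (None); starts seated in a bay. Steel plate 120 (x) x 48 (y) x 5 mm, open notch 13 wide, 16 deep in the middle of its +x end; on top, centred, a black grip rib along x, 36 long, 14 wide, up to 23 mm above the underside. About 150 g. Origin: underside centre. Seated: flat, pin's axis at blade x = 51.5 mm, y = 0.
- worn2: Worn blade, may be absent (None); starts seated in a bay. Steel plate 120 (x) x 48 (y) x 5 mm, open notch 13 wide, 16 deep in the middle of its +x end; on top, centred, a black grip rib along x, 36 long, 14 wide, up to 23 mm above the underside. About 150 g. Origin: underside centre. Seated: flat, pin's axis at blade x = 51.5 mm, y = 0.
- worn3: Worn blade, may be absent (None); starts seated in a bay. Steel plate 120 (x) x 48 (y) x 5 mm, open notch 13 wide, 16 deep in the middle of its +x end; on top, centred, a black grip rib along x, 36 long, 14 wide, up to 23 mm above the underside. About 150 g. Origin: underside centre. Seated: flat, pin's axis at blade x = 51.5 mm, y = 0.
- pin1 (a point): Foot of the locating pin of bay 1 on the deck (slicer x = 51.5 mm, y = 70 mm, z = 20 mm). Upright, round-topped, 9 mm diameter, 13.5 mm high.
- pin2 (a point): Foot of the locating pin of bay 2 on the deck (slicer x = 51.5 mm, y = 0 mm, z = 20 mm). Upright, round-topped, 9 mm diameter, 13.5 mm high.
- pin3 (a point): Foot of the locating pin of bay 3 on the deck (slicer x = 51.5 mm, y = -70 mm, z = 20 mm). Upright, round-topped, 9 mm diameter, 13.5 mm high.
- small_bowl: Bystander: steel bowl 110 mm across; leave alone. Origin: underside.
- glass: Bystander: clear tumbler 66 mm across, 90 high; leave alone. Origin: underside.
- jar: Bystander: jar 68 mm across, 100 high, red cap; leave alone. Origin: underside.
- butter: Bystander: paper-wrapped block 70x120x45 mm; leave alone. Origin: underside.
- spatula: Bystander: kitchen spatula with white handle, lying flat; leave alone.
Mind the look-alikes: they are no part of the job. Leave any red or turquoise look-alike of the worn2 alone.

How it is judged:
By the outcome, as a careful person would: the job done as asked, in the order asked, and still so for the second after the job is handed in, with the robot touching nothing.
Of blade1, blade2, blade3 only 2 to 3 are there at a start; the rules pass over those that are not, and their reading is None.
Of worn1, worn2, worn3 only 2 to 3 are there at a start; the rules pass over those that are not, and their reading is None.
At some moment in a run one of blade1, blade2, blade3 may be knocked a few centimetres aside while the robot is not near it.
Once in a run the grip may slacken for a moment while it holds something.
It also fails if it takes over 210 s, if anything falls off the work surface, if the arm or the gripper's body presses on something with over 40 N, if the wrist force passes 120 N, or if a joint passes its speed limit or range.

ROBOT

A 6-joint arm with a two-finger parallel gripper is mounted at the origin on the work surface. World frame = base frame: x ahead of the robot, y to its left, z up, the work surface at z = 0. Lengths are in m, angles in rad, forces in N, time in s.
With the tool pointing down it reaches from about 0.3 to 0.75 m from the base axis. Payload 8.5 kg.
Tool frame: the origin (TCP) lies at the very end of the fingers, on their centre line; the grasp point (between the pads) lies 19 mm behind it (env.grip_depth is the distance from the TCP to the grasp point, in m); z points along the fingers, y is the line along which they close (so a half turn about z gives the same grasp; the last joint's range is limited). The gripper opens to 88 mm and grips with 3 to 60 N. Pads are 18 mm wide; open, the fingers measure 123 mm over their backs; the gripper's body (75 mm by 187 mm) begins 45 mm behind the grasp point.
Start: joints at [-1.339, 0.381, 1.297, -0, 1.464, -0.215], TCP at [0.238, -0.496, 0.239] pointing down, gripper open.
Joint ranges: [-3.11, 3.11], [-0.89, 2.33], [0.22, 2.48], [-1.42, 4.56], [0.17, 2.85], [-2.88, 2.88]. Speed limits (rad/s): [2.39, 2.39, 3.14, 3.14, 3.14, 3.14].

INTERFACE

Orientations are given as a unit quaternion [w, x, y, z].
In Python, from bench import env, vision, job gives the robot as it stands.
- The arm moves only by the shell command python3 -m handwheel 'ROWS' [OPENING] [FORCE]. ROWS is JSON, a list of rows, each an object with "linear": the shift along the tool's x, y, z as a fraction of full scale, a list of three; "angular": the turn, a rotation vector about the tool's x, y, z as a fraction of full scale, a list of three. A call has exactly 5 rows; each row shifts and turns the commanded pose from where the row before left it, along the tool's axes as they then stand; what a row does not reach is not made up. Full scale, the value 1, is 0.03 m for a shift and 2 pi rad for a turn. A row lasts 1/12 s, in which the tool goes at most 41.7 mm and 7.16 degrees, less where a joint would pass 70% of its speed; a pose out of reach is approached as far as the arm can. A call with a number of a shift or a turn outside -1 to 1 is refused whole. A call with a gripper value outside its range is refused whole. OPENING is the gripper's target within -1 to 1 (fully open at 1, half-way at 0, shut at -1), set as the call begins (- or left out, the last holds). The fingers move at their own pace and stop on an object; FORCE is the grip in N (left out, the last holds). Time passes only in rows, so rows that do not move let the fingers close, or fill a call up. It gives the time, the measured TCP pose, the force, the opening and the grip force at its end, in the units of the state.
- env.read_state(): the state, without advancing time (a new reading comes with each control period).
- vision.read_camera(name): name is "scene" or "top" or "wrist"; returns (picture, depth): 384x512x3 uint8, red, green, blue; 384x512 float32, m along the optical axis (not along the pixel's ray), 0 where there is no reading.
- vision.camera_model(name): a dict with "fx", "fy", "cx", "cy" (pixels), "distortion" ([k1, k2, p1, p2, k3] as OpenCV has them; the pictures are not rectified), "eye" and "rotation" of the camera in the world; the wrist camera has in their place "T_tool_cam" (4x4, takes a point from camera to tool coordinates, whose origin is the TCP and whose axes are the flange's). Camera axes: x right, y down, z forward; pixel columns grow to the right and rows downward; lengths in m; the calibration is good to about 2 mm. A picture is of the moment at which its call begins: read the wrist's pose just before it. camera_model takes no time and is no camera call.
- job.sign_off(): hands the job in; it is judged then, once.
The state is a dict: "time_s": time; "joint_positions": joint angles; "joint_velocities": joint speeds; "tau": joint torques, N m; "position": TCP position; "tcp_rot": TCP orientation; "ft_force": force on the tool from outside, world axes, zero at the start; "wrist_torque": the same for the moment, N m; "finger_gap": finger opening in m; "grip_force": force on a finger pad.
Only numpy, scipy, OpenCV 4.12 (cv2) and the standard library are available. Lean on these libraries where they do the work, as an engineer would, in place of code of your own. Each camera call takes 0.05 s, during which the arm holds its last target. There are 200 camera calls.

## Working session

There is one attempt and no reset: what is moved stays moved. The work goes in short steps, Python scripts to look and compute and a shell command to move; the robot and the scene stay as the last step left them, time stands still between calls to the robot, and variables do not carry over. Pictures are saved under pics/ and viewed, at most 14 in all, crops included, and the job is handed in when it is done.

```bash
ls; mkdir -p pics
python3 - <<'E'
from bench import env, vision, job
import cv2, numpy as np
print(env.read_state())
for n in ("top","scene"):
    p,d=vision.read_camera(n); np.savez(f"/tmp/{n}0.npz",p=p,d=d)
    cv2.imwrite(f"pics/{n}0.png",cv2.resize(p[:,:,::-1],(800,600)))
    print(n,vision.camera_model(n))
print(vision.camera_model("wrist"))
E
```

```text
pics
{'time_s': 0.0, 'joint_positions': array([-1.33931979e+00,  3.81198369e-01,  1.29823392e+00, -1.22619462e-05,
        1.46364231e+00, -2.15280543e-01]), 'joint_velocities': array([ 3.13978781e-04, -1.98896625e-04, -4.65851657e-04,  4.78363235e-04,
       -8.45944671e-05, -7.28405569e-04]), 'tau': array([ 3.29369199e-03, -4.37914824e+01, -2.24552894e+01,  7.15361279e-02,
        3.52058199e-02, -8.93765787e-05]), 'position': array([ 0.23756192, -0.49573449,  0.23814556]), 'tcp_rot': array([-7.40899422e-04,  9.75154170e-01,  2.21526061e-01, -1.20954519e-05]), 'ft_force': array([ 0.17640779, -1.00402842, -1.03356138]), 'wrist_torque': array([-0.0668208 , -0.05385247, -0.01140596]), 'grip_force': 0.0, 'finger_gap': 0.08773370805512652}
top {'fx': 395.92743021750886, 'fy': 395.92743021750886, 'cx': 253.56616582530026, 'cy': 188.3875414625398, 'distortion': array([0.02323625, 0.        , 0.        , 0.        , 0.        ]), 'eye': array([ 0.24866039, -0.09627008,  1.3726045 ]), 'rotation': array([ 0.05647221, -0.69770511,  0.71159091, -0.06047191])}
scene {'fx': 449.1867723411321, 'fy': 449.1867723411321, 'cx': 265.81155942447856, 'cy': 196.27657368852667, 'distortion': array([-0.13753048,  0.        ,  0.        ,  0.        ,  0.        ]), 'eye': array([1.12757882, 0.0439637 , 1.10447159]), 'rotation': array([-0.173381  ,  0.5978976 ,  0.75168715, -0.21777033])}
{'fx': 289.35398141401976, 'fy': 289.35398141401976, 'cx': 253.75888931300327, 'cy': 188.0826898720543, 'distortion': array([-0.0312214,  0.       ,  0.       ,  0.       ,  0.       ]), 'T_tool_cam': array([[ 4.41631572e-04, -9.49440986e-01, -3.13945247e-01,
         8.19314183e-02],
       [ 9.99999620e-01,  6.55286207e-04, -5.75018034e-04,
        -8.73121463e-04],
       [ 7.51669680e-04, -3.13944874e-01,  9.49440915e-01,
        -1.45377410e-01],
       [ 0.00000000e+00,  0.00000000e+00,  0.00000000e+00,
         1.00000000e+00]])}
```

View pics/top0.png

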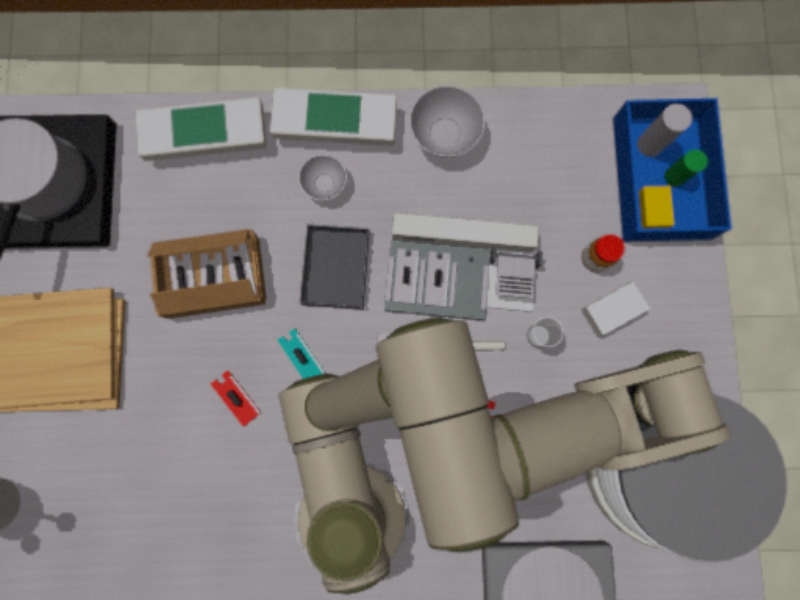

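View pics/scene0.png

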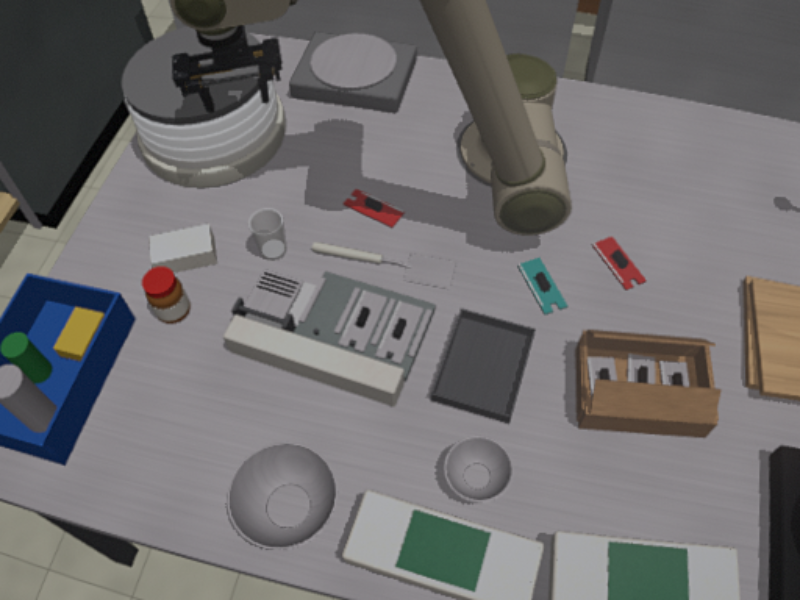

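```bash
cat > h.py <<'E'
import numpy as np, cv2
from scipy.spatial.transform import Rotation as R
from bench import env, vision
def q(w): return R.from_quat([w[1],w[2],w[3],w[0]])
class Cam:
    def __init__(s,n):
        m=vision.camera_model(n); s.K=np.array([[m['fx'],0,m['cx']],[0,m['fy'],m['cy']],[0,0,1]]); s.D=np.array(m['distortion'])
        if n=='wrist':
            st=env.read_state(); T=np.eye(4); T[:3,:3]=q(st['tcp_rot']).as_matrix(); T[:3,3]=st['position']; T=T@m['T_tool_cam']
            s.Rm=T[:3,:3]; s.eye=T[:3,3]
        else: s.Rm=q(m['rotation']).as_matrix(); s.eye=np.array(m['eye'])
    def rays(s,px):
        u=cv2.undistortPoints(np.asarray(px,float).reshape(-1,1,2),s.K,s.D)[:,0]
        return np.c_[u,np.ones(len(u))]@s.Rm.T
    def plane(s,px,z):
        r=s.rays(px); return s.eye+r*((z-s.eye[2])/r[:,2])[:,None]
    def cloud(s,d):
        h,w=d.shape; g=np.stack(np.meshgrid(np.arange(w),np.arange(h)),-1).reshape(-1,2)
        P=s.eye+s.rays(g)*d.reshape(-1,1); P[d.reshape(-1)==0]=np.nan
        return P.reshape(h,w,3)
    def proj(s,P):
        return cv2.projectPoints(np.asarray(P,float).reshape(-1,1,3),s.Rm.T.copy(),-s.Rm.T@s.eye,s.K,s.D)[0][:,0]
def shot(n):
    c=Cam(n); p,d=vision.read_camera(n); return c,p,d
def rect(pts):
    r=cv2.minAreaRect(np.asarray(pts[:,:2]*1000,np.float32)); return np.round(r[0],1),np.round(r[1],1),round(r[2],1)
E
python3 - <<'E'
from h import *
f=np.load('/tmp/top0.npz'); p,d=f['p'],f['d']; c=Cam('top'); P=c.cloud(d); Z=P[...,2]
def roi(x0,y0,x1,y1):
    m=np.zeros(d.shape,bool); m[int(y0*.64):int(y1*.64),int(x0*.64):int(x1*.64)]=1; return m
m=roi(380,200,545,320); print('table z',np.nanmedian(Z[roi(560,150,600,200)]))
h=m&(Z>.052)&(Z<.07); print('housing',h.sum(),rect(P[h]))
k=m&(Z>.008); print('slicer all',rect(P[k]))
t=roi(295,215,378,315)&(Z>.02)&(Z<.045); t=t&(p.max(2)<110); print('tray',t.sum(),rect(P[t]))
cm=roi(140,222,275,325)&(Z>.04); hs=cv2.cvtColor(p,cv2.COLOR_RGB2HSV); br=(hs[...,1]>70)&(hs[...,0]<25)
print('carton',rect(P[cm&br]), np.nanpercentile(Z[cm&br],[5,50,95]))
for nm,b,zz in(('worn',roi(390,245,460,300),.041),('new',roi(165,250,250,290),.026)):
    kk=(b&(p.max(2)<60)).astype(np.uint8); n,l,s,ce=cv2.connectedComponentsWithStats(kk)
    for i in range(1,n):
        if s[i,4]>15:
            ys,xs=np.nonzero(l==i); print(nm,s[i,4],ce[i]/.64,rect(c.plane(np.c_[xs,ys],zz)),np.round(np.nanmedian(Z[l==i]),3))
for nm,u in (('glass',(545,333)),('jar',(607,250)),('bowl',(325,180)),('spat end',(505,345)),('butter',(617,308))): print(nm,c.plane([np.array(u)*.64],.03)[0].round(3))
E
```

```text
table z 0.0004663192233371749
housing 1618 (array([ 553.4, -258. ]), array([330.5, 162.8]), 83.7)
slicer all (array([ 510.5, -255.6]), array([371.1, 342.4]), 89.0)
tray 256 (array([542.2,  30.8]), array([140.4, 181.5]), 84.8)
carton (array([526.2, 306.6]), array([161. , 231.2]), 7.8) [0.05109133 0.0817068  0.10736744]
worn 28 [406.13839286 274.33035714] (array([ 515.5, -129. ]), array([ 6.9, 31.5]), 88.7) 0.044
worn 28 [437.66741071 277.39955357] (array([ 507.1, -199.1]), array([10.3, 31.5]), 88.2) 0.045
new 54 [238.68634259 266.2037037 ] (array([543.1, 241.4]), array([50.4, 13.3]), 14.8) 0.026
new 54 [180.72916667 275.95486111] (array([524.3, 368.5]), array([48.1, 13.4]), 11.3) 0.026
new 43 [210.10174419 273.61918605] (array([528.5, 304.3]), array([35.8, 10.3]), 1.7) 0.026
glass [ 0.381 -0.428  0.03 ]
jar [ 0.564 -0.577  0.03 ]
bowl [0.739 0.05  0.03 ]
spat end [ 0.357 -0.34   0.03 ]
butter [ 0.433 -0.589  0.03 ]
```

```bash
H="python3 -m handwheel"
$H '[{"linear":[0,0,0],"angular":[0,0,0.0178]},{"linear":[0,0,0],"angular":[0,0,0.0178]},{"linear":[0,0,0],"angular":[0,0,0.0178]},{"linear":[0,0,0],"angular":[0,0,0.0178]},{"linear":[0,0,0],"angular":[0,0,0.0178]}]' -0.1 20
for i in 1 2 3; do $H '[{"linear":[0.52,-0.8,0],"angular":[0,0,0]},{"linear":[0.52,-0.8,0],"angular":[0,0,0]},{"linear":[0.52,-0.8,0],"angular":[0,0,0]},{"linear":[0.52,-0.8,0],"angular":[0,0,0]},{"linear":[0.52,-0.8,0],"angular":[0,0,0]}]'; done
$H '[{"linear":[0,0,0],"angular":[0,0,0]},{"linear":[0,0,0],"angular":[0,0,0]},{"linear":[0,0,0],"angular":[0,0,0]},{"linear":[0,0,0],"angular":[0,0,0]},{"linear":[0,0,0],"angular":[0,0,0]}]'
python3 - <<'E'
from h import *
c,p,d=shot('wrist'); np.savez('/tmp/w1.npz',p=p,d=d,eye=c.eye,Rm=c.Rm)
cv2.imwrite('pics/w1.png',cv2.resize(p[:,:,::-1],(800,600)))
P=c.cloud(d);Z=P[...,2]
k=(p.max(2)<60).astype(np.uint8); n,l,s,ce=cv2.connectedComponentsWithStats(k)
for i in range(1,n):
    if s[i,4]>80: ys,xs=np.nonzero(l==i); print(s[i,4],ce[i]/.64,rect(c.plane(np.c_[xs,ys],.043)),np.round(np.nanmedian(Z[l==i]),3))
h=(Z>.054)&(Z<.066); n,l,s,ce=cv2.connectedComponentsWithStats(h.astype(np.uint8))
for i in range(1,n):
    if s[i,4]>800: print('h',s[i,4],ce[i]/.64,rect(P[l==i]))
E
```

```text
time_s: 0.52
position: [0.2376, -0.4958, 0.2384]
tcp_rot: [-0.0, 0.998, -0.059, -0.0]
ft_force: [0.3, -0.2, -0.5]
finger_gap: 0.0571
grip_force: 0.0
time_s: 0.93
position: [0.3292, -0.3842, 0.2385]
tcp_rot: [-0.0, 0.998, -0.056, -0.0]
ft_force: [1.2, -0.2, 0.0]
finger_gap: 0.0396
grip_force: 0.0
time_s: 1.35
position: [0.4202, -0.2737, 0.2385]
tcp_rot: [-0.0, 0.998, -0.056, -0.0]
ft_force: [0.3, 0.7, 0.0]
finger_gap: 0.0397
grip_force: 0.0
time_s: 1.77
position: [0.5112, -0.1632, 0.2385]
tcp_rot: [-0.0, 0.998, -0.056, -0.0]
ft_force: [0.9, -0.5, 0.6]
finger_gap: 0.0397
grip_force: 0.0
time_s: 2.18
position: [0.51, -0.1653, 0.2388]
tcp_rot: [0.0, 0.998, -0.057, -0.0]
ft_force: [0.2, -0.5, 0.8]
finger_gap: 0.0398
grip_force: 0.0
108 [89.2505787  14.74247685] (array([698.3,  25.3]), array([ 5.5, 33.5]), 34.8) 0.036
4608 [133.29366048 232.94881185] (array([545.1,  19.8]), array([142.2, 169.1]), 84.6) 0.014
375 [587.825      170.18333333] (array([ 556.7, -310.8]), array([17.3, 29. ]), 83.3) 0.035
335 [721.1380597  166.12873134] (array([ 546.6, -407. ]), array([31.2, 28.5]), 81.8) 0.043
344 [346.29360465 249.14607558] (array([ 518.9, -126.2]), array([13.4, 35.9]), 81.9) 0.042
341 [434.78280792 250.29325513] (array([ 509.9, -194.3]), array([13.3, 35.9]), 84.7) 0.042
167 [659.34693114 240.30688623] (array([ 499.2, -367. ]), array([70.7,  3.6]), 82.5) 0.051
173 [655.72615607 253.11596821] (array([ 489.2, -365.4]), array([71.3,  2.5]), 83.7) 0.051
171 [653.125 265.625] (array([ 479.2, -364.2]), array([70.7,  2.5]), 83.7) 0.051
168 [650.78125 278.125  ] (array([ 469.1, -362.9]), array([70. ,  2.6]), 83.6) 0.051
383 [  8.45708225 322.24624674] (array([491.4, 158.4]), array([22.6, 62.2]), 67.5) 0.015
48737 [395.11712739 498.22933552] (array([ 278.9, -140.8]), array([863.6, 292.2]), 83.5) 0.32
h 15193 [511.57502633 100.62004295] (array([ 610. , -256.2]), array([319.7,  50.6]), 83.7)
```

```bash
H="python3 -m handwheel"
$H '[{"linear":[0.06,-0.67,0],"angular":[0,0,0]},{"linear":[0.06,-0.67,0],"angular":[0,0,0]},{"linear":[0,0,1],"angular":[0,0,0]},{"linear":[0,0,1],"angular":[0,0,0]},{"linear":[0,0,1],"angular":[0,0,0]}]' >/dev/null
$H '[{"linear":[0,0,1],"angular":[0,0,0]},{"linear":[0,0,1],"angular":[0,0,0]},{"linear":[0,0,1],"angular":[0,0,0]},{"linear":[0,0,0.97],"angular":[0,0,0]},{"linear":[0,0,0],"angular":[0,0,0]}]'
$H '[{"linear":[0,0,0],"angular":[0,0,0]},{"linear":[0,0,0],"angular":[0,0,0]},{"linear":[0,0,0],"angular":[0,0,0]},{"linear":[0,0,0],"angular":[0,0,0]},{"linear":[0,0,0],"angular":[0,0,0]}]' -1 50
$H '[{"linear":[0,0,0],"angular":[0,0,0]},{"linear":[0,0,0],"angular":[0,0,0]},{"linear":[0,0,-0.3],"angular":[0,0,0]},{"linear":[0,0,-0.7],"angular":[0,0,0]},{"linear":[0,0,-1],"angular":[0,0,0]}]'
$H '[{"linear":[0,0,-1],"angular":[0,0,0]},{"linear":[0,0,-0.5],"angular":[0,0,0]},{"linear":[0,0,0],"angular":[0,0,0]},{"linear":[0,0,0],"angular":[0,0,0]},{"linear":[0,0,0],"angular":[0,0,0]}]'
```

```text
time_s: 3.07
position: [0.5184, -0.1257, 0.0272]
tcp_rot: [-0.0, 0.998, -0.057, -0.001]
ft_force: [-1.0, -0.1, -0.5]
finger_gap: 0.0396
grip_force: 0.0
time_s: 3.48
position: [0.5187, -0.1252, 0.0301]
tcp_rot: [0.0, 0.998, -0.056, 0.0]
ft_force: [-0.8, -0.9, 1.8]
finger_gap: 0.0135
grip_force: 50.0
time_s: 3.9
position: [0.5175, -0.1243, 0.0889]
tcp_rot: [-0.001, 0.998, -0.056, -0.002]
ft_force: [-0.7, 0.2, -1.2]
finger_gap: 0.0139
grip_force: 50.0
time_s: 4.32
position: [0.518, -0.1245, 0.1334]
tcp_rot: [-0.001, 0.998, -0.056, -0.001]
ft_force: [0.2, 0.3, -1.5]
finger_gap: 0.0132
grip_force: 50.0
```

```bash
H="python3 -m handwheel"
$H '[{"linear":[0.03,-0.88,0],"angular":[0,0,0]},{"linear":[0.03,-0.88,0],"angular":[0,0,0]},{"linear":[0.03,-0.88,0],"angular":[0,0,0]},{"linear":[0.03,-0.88,0],"angular":[0,0,0]},{"linear":[0.03,-0.88,0],"angular":[0,0,0]}]' >/dev/null
$H '[{"linear":[0.03,-0.88,0],"angular":[0,0,0]},{"linear":[0.03,-0.88,0],"angular":[0,0,-0.003]},{"linear":[0,0,0.5],"angular":[0,0,0]},{"linear":[0,0,1],"angular":[0,0,0]},{"linear":[0,0,1],"angular":[0,0,0]}]' 
$H '[{"linear":[0,0,0.8],"angular":[0,0,0]},{"linear":[0,0,0.4],"angular":[0,0,0]},{"linear":[0,0,0.22],"angular":[0,0,0]},{"linear":[0,0,0],"angular":[0,0,0]},{"linear":[0,0,0],"angular":[0,0,0]}]'
$H '[{"linear":[0,0,0],"angular":[0,0,0]},{"linear":[0,0,0],"angular":[0,0,0]},{"linear":[0,0,0],"angular":[0,0,0]},{"linear":[0,0,-0.3],"angular":[0,0,0]},{"linear":[0,0,-0.7],"angular":[0,0,0]}]' -0.45
$H '[{"linear":[0,0,-1],"angular":[0,0,0]},{"linear":[0,0,-1],"angular":[0,0,0]},{"linear":[0,0,-1],"angular":[0,0,0]},{"linear":[0,0.94,0],"angular":[0,0,0]},{"linear":[0,0.94,0],"angular":[0,0,0]}]' >/dev/null
$H '[{"linear":[-0.05,0.94,0],"angular":[0,0,0]},{"linear":[-0.05,0.94,0],"angular":[0,0,0]},{"linear":[-0.05,0.94,0],"angular":[0,0,0.003]},{"linear":[-0.05,0.94,0],"angular":[0,0,0]},{"linear":[-0.05,0.94,0],"angular":[0,0,0]}]' -0.1 >/dev/null
$H '[{"linear":[0,0.94,0],"angular":[0,0,0]},{"linear":[0,0.94,0],"angular":[0,0,0]},{"linear":[0,0,0],"angular":[0,0,0]},{"linear":[0,0,0],"angular":[0,0,0]},{"linear":[0,0,0],"angular":[0,0,0]}]'
```

```text
time_s: 5.15
position: [0.5452, 0.0587, 0.0578]
tcp_rot: [-0.0, 0.999, -0.046, -0.0]
ft_force: [1.1, 0.6, -1.3]
finger_gap: 0.013
grip_force: 50.0
time_s: 5.57
position: [0.5453, 0.058, 0.0164]
tcp_rot: [-0.0, 0.999, -0.047, -0.001]
ft_force: [-0.2, -0.4, -1.7]
finger_gap: 0.0135
grip_force: 50.0
time_s: 5.98
position: [0.5445, 0.058, 0.0462]
tcp_rot: [-0.0, 0.999, -0.047, -0.002]
ft_force: [-0.0, 0.5, 0.7]
finger_gap: 0.0245
grip_force: 0.0
time_s: 7.23
position: [0.5123, -0.1931, 0.1375]
tcp_rot: [-0.0, 0.998, -0.056, 0.0]
ft_force: [1.1, 0.9, 0.3]
finger_gap: 0.0396
grip_force: 0.0
```

```bash
H="python3 -m handwheel"
$H '[{"linear":[-0.09,0,1],"angular":[0,0,0]},{"linear":[0,0,1],"angular":[0,0,0]},{"linear":[0,0,1],"angular":[0,0,0]},{"linear":[0,0,0.58],"angular":[0,0,0]},{"linear":[0,0,0],"angular":[0,0,0]}]'
$H '[{"linear":[0,0,0],"angular":[0,0,0]},{"linear":[0,0,0],"angular":[0,0,0]},{"linear":[0,0,0],"angular":[0,0,0]},{"linear":[0,0,0],"angular":[0,0,0]},{"linear":[0,0,0],"angular":[0,0,0]}]' -1 50
$H '[{"linear":[0,0,0],"angular":[0,0,0]},{"linear":[0,0,-0.5],"angular":[0,0,0]},{"linear":[0,0,-1],"angular":[0,0,0]},{"linear":[0,0,-1],"angular":[0,0,0]},{"linear":[0,0,-1],"angular":[0,0,0]}]'
$H '[{"linear":[0.04,-0.94,0],"angular":[0,0,0]},{"linear":[0.04,-0.94,0],"angular":[0,0,0]},{"linear":[0.04,-0.94,0],"angular":[0,0,0]},{"linear":[0.04,-0.94,0],"angular":[0,0,0]},{"linear":[0.04,-0.94,0],"angular":[0,0,0]}]' >/dev/null
$H '[{"linear":[0.04,-0.94,0],"angular":[0,0,0]},{"linear":[0.04,-0.94,0],"angular":[0,0,-0.003]},{"linear":[0,0,0.5],"angular":[0,0,0]},{"linear":[0,0,1],"angular":[0,0,0]},{"linear":[0,0,1],"angular":[0,0,0]}]' 
$H '[{"linear":[0,0,0.7],"angular":[0,0,0]},{"linear":[0,0,0.4],"angular":[0,0,0]},{"linear":[0,0,0.1],"angular":[0,0,0]},{"linear":[0,0,0],"angular":[0,0,0]},{"linear":[0,0,0],"angular":[0,0,0]}]'
```

```text
time_s: 7.65
position: [0.5091, -0.1915, 0.0276]
tcp_rot: [-0.001, 0.998, -0.055, -0.002]
ft_force: [-0.4, 0.3, 0.1]
finger_gap: 0.0395
grip_force: 0.0
time_s: 8.07
position: [0.51, -0.1934, 0.0304]
tcp_rot: [0.0, 0.998, -0.056, 0.001]
ft_force: [0.0, 1.4, 3.6]
finger_gap: 0.0137
grip_force: 50.0
time_s: 8.48
position: [0.5092, -0.1932, 0.1356]
tcp_rot: [-0.0, 0.998, -0.056, -0.001]
ft_force: [1.2, 0.0, -1.2]
finger_gap: 0.0133
grip_force: 50.0
time_s: 9.32
position: [0.5404, 0.0024, 0.0593]
tcp_rot: [0.0, 0.999, -0.046, 0.001]
ft_force: [0.9, -0.8, -2.5]
finger_gap: 0.0132
grip_force: 50.0
time_s: 9.73
position: [0.5405, 0.0017, 0.0243]
tcp_rot: [0.0, 0.999, -0.047, 0.0]
ft_force: [0.6, -0.7, -0.8]
finger_gap: 0.0132
grip_force: 50.0
```

```bash
H="python3 -m handwheel"
$H '[{"linear":[0,0,0.2],"angular":[0,0,0]},{"linear":[0,0,0.08],"angular":[0,0,0]},{"linear":[0,0,0],"angular":[0,0,0]},{"linear":[0,0,0],"angular":[0,0,0]},{"linear":[0,0,0],"angular":[0,0,0]}]'
$H '[{"linear":[0,0,0],"angular":[0,0,0]},{"linear":[0,0,0],"angular":[0,0,0]},{"linear":[0,0,0],"angular":[0,0,0]},{"linear":[0,0,-0.3],"angular":[0,0,0]},{"linear":[0,0,-0.7],"angular":[0,0,0]}]' -0.45
$H '[{"linear":[0,0,-1],"angular":[0,0,0]},{"linear":[0,0,-1],"angular":[0,0,0]},{"linear":[0,0,-1],"angular":[0,0,0]},{"linear":[0,0,-1],"angular":[0,0,0]},{"linear":[0,0,-1],"angular":[0,0,0]}]' >/dev/null
$H '[{"linear":[0,0,-1],"angular":[0,0,0]},{"linear":[0,0,-0.3],"angular":[0,0,-0.0122]},{"linear":[0,0,0],"angular":[0,0,-0.0122]},{"linear":[0,0,0],"angular":[0,0,-0.0122]},{"linear":[0,0,0],"angular":[0,0,0]}]' -1
python3 - <<'E'
from h import *
c,p,d=shot('wrist'); cv2.imwrite('pics/w2.png',cv2.resize(p[:,:,::-1],(800,600)))
s=env.read_state(); print(s['position'],s['tcp_rot'],s['finger_gap'])
E
```

```text
time_s: 10.15
position: [0.5402, 0.0017, 0.0155]
tcp_rot: [0.0, 0.999, -0.047, 0.0]
ft_force: [-0.9, -0.1, -1.2]
finger_gap: 0.0132
grip_force: 50.0
time_s: 10.57
position: [0.539, 0.0019, 0.0443]
tcp_rot: [-0.0, 0.999, -0.047, -0.002]
ft_force: [0.3, -0.1, -0.7]
finger_gap: 0.0242
grip_force: 0.0
time_s: 11.4
position: [0.5399, 0.0018, 0.2352]
tcp_rot: [0.0, 0.998, 0.069, 0.0]
ft_force: [-0.4, 0.2, -0.1]
finger_gap: 0.0003
grip_force: 0.0
[0.53993188 0.00182174 0.23490129] [8.43203841e-05 9.97721163e-01 6.74715221e-02 2.58460466e-04] 0.00044323864961672856
```

View pics/w2.png

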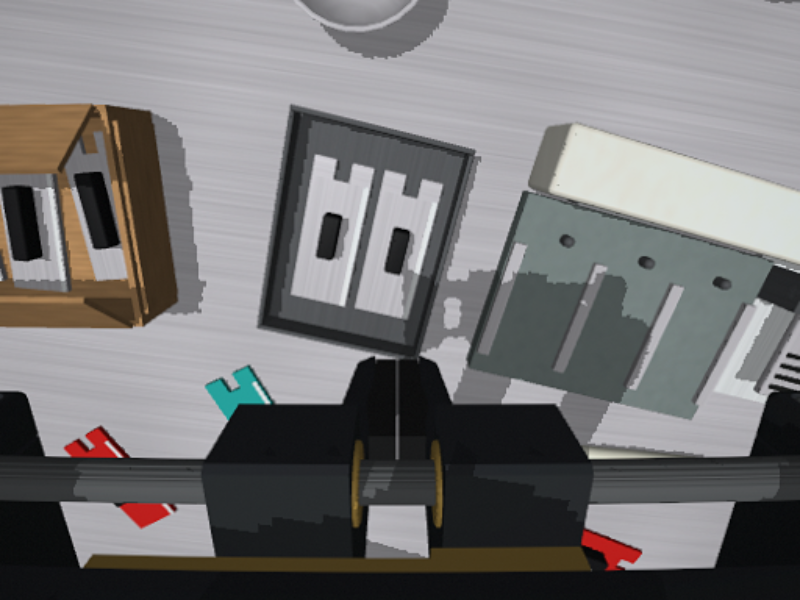

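```bash
H="python3 -m handwheel"
python3 - <<'E'
from h import *
c=Cam('wrist'); g=cv2.cvtColor(cv2.imread('pics/w2.png'),cv2.COLOR_BGR2GRAY)
for u,v in((567,240),(646,262),(722,283)):
    w=g[v-18:v+18,u-18:u+18]; m=(w<np.median(w)-25).astype(np.uint8); n,l,s,ce=cv2.connectedComponentsWithStats(m); i=1+np.argmax(s[1:,4]); px=(ce[i]+[u-18,v-18]+.5)*.64-.5
    print(s[i,4],px,c.plane([px],.0275)[0].round(4))
E
for i in 1 2; do $H '[{"linear":[0.09,-1,0],"angular":[0,0,0]},{"linear":[0.09,-1,0],"angular":[0,0,0]},{"linear":[0.09,-1,0],"angular":[0,0,0]},{"linear":[0.09,-1,0],"angular":[0,0,0]},{"linear":[0.09,-1,0],"angular":[0,0,0]}]' >/dev/null; done
$H '[{"linear":[0,0,0],"angular":[0,0,0]},{"linear":[0,0,0],"angular":[0,0,0]},{"linear":[0,0,0],"angular":[0,0,0]},{"linear":[0,0,0],"angular":[0,0,0]},{"linear":[0,0,0],"angular":[0,0,0]}]'
python3 - <<'E'
from h import *
c,p,d=shot('wrist'); cv2.imwrite('pics/w3.png',cv2.resize(p[:,:,::-1],(800,600)))
P=c.cloud(d);Z=P[...,2]
hs=cv2.cvtColor(p,cv2.COLOR_RGB2HSV); br=(hs[...,1]>70)&(hs[...,0]<25); print('table',np.nanmedian(Z[~br]))
w=br&(Z>.04)&(Z<.064); print('wall',w.sum(),rect(P[w])); a=br&(Z>.02); print('all',rect(P[a]),np.nanpercentile(Z[a],[50,99]))
k=((p.max(2)<60)&(Z<.045)&(Z>.005)).astype(np.uint8); n,l,s,ce=cv2.connectedComponentsWithStats(k)
for i in range(1,n):
    if s[i,4]>80: ys,xs=np.nonzero(l==i); print(s[i,4],ce[i]/.64,rect(c.plane(np.c_[xs,ys],.028)),np.round(np.nanmedian(Z[l==i]),3))
E
```

```text
168 [362.3647619  153.81619048] [ 0.5678 -0.1294  0.0275]
180 [413.23866667 167.63511111] [ 0.5595 -0.1983  0.0275]
196 [461.5244898 180.78     ] [ 0.5514 -0.267   0.0275]
time_s: 12.7
position: [0.5264, 0.3016, 0.2345]
tcp_rot: [0.0, 0.998, 0.067, 0.0]
ft_force: [-0.7, -0.6, -0.9]
finger_gap: 0.0003
grip_force: 0.0
table 0.0008604849385621949
wall 5591 (array([477.2, 414. ]), array([219.1, 490.9]), 25.8)
all (array([458.7, 410.3]), array([432. , 379.4]), 81.1) [0.06755425 0.32659693]
1652 [87.61728208 56.07029358] (array([638. , 542.1]), array([76.6, 29.5]), 0.2) 0.027
231 [725.98755411  32.45400433] (array([711.7,  89.2]), array([56.6, 11.6]), 42.8) 0.035
3506 [696.97482886 284.95525528] (array([542.6,  42.1]), array([150.4, 177.5]), 84.8) 0.018
508 [308.61528051 249.72933071] (array([518.3, 372.1]), array([53.7, 15.2]), 9.4) 0.027
603 [258.3981136  273.85468491] (array([490. , 410.9]), array([96.5, 11.4]), 7.6) 0.029
478 [386.58472803 254.53713389] (array([522.5, 310.2]), array([59.8, 12.7]), 2.6) 0.027
463 [467.77132829 248.9099622 ] (array([535.9, 247.1]), array([50.2, 14.7]), 10.9) 0.027
457 [687.04868709 267.20801422] (array([545.7,  66.9]), array([23.2, 35. ]), 83.2) 0.025
477 [747.11084906 281.1451782 ] (array([541.2,  12.2]), array([25.2, 35.3]), 84.2) 0.025
193 [513.88439119 303.98316062] (array([496.3, 200.2]), array([54.8,  9.9]), 7.5) 0.026
191 [789.4388089  369.58442408] (array([470.7, -59.1]), array([15.4, 45.5]), 87.7) 0.011
170 [411.61764706 515.625     ] (array([266.3, 251.3]), array([34.4, 18.4]), 38.3) 0.022
```

View pics/w3.png

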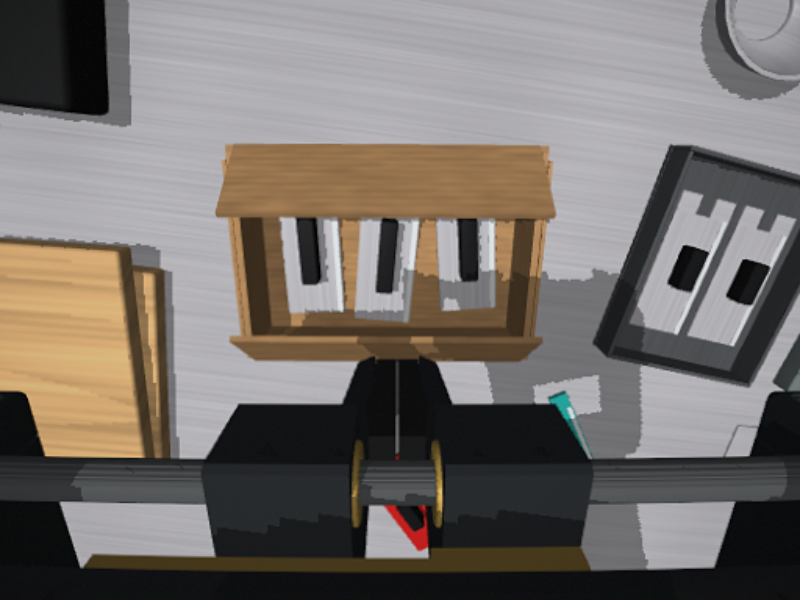

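```bash
H="python3 -m handwheel"
$H '[{"linear":[0,0,1],"angular":[0,0,0]},{"linear":[0,0,1],"angular":[0,0,0]},{"linear":[0,0,1],"angular":[0,0,0]},{"linear":[0,0,1],"angular":[0,0,0]},{"linear":[0,0,1],"angular":[0,0,0]}]' >/dev/null
$H '[{"linear":[0,0,0.4],"angular":[0,0,0]},{"linear":[0,0,0],"angular":[0,0,0]},{"linear":[-0.5,0,0],"angular":[0,0,0]},{"linear":[-0.6,0,0],"angular":[0,0,0]},{"linear":[-0.6,0,0],"angular":[0,0,0]}]'
$H '[{"linear":[-0.6,0,0],"angular":[0,0,0]},{"linear":[-0.6,0,0],"angular":[0,0,0]},{"linear":[-0.6,0,0],"angular":[0,0,0]},{"linear":[-0.6,0,0],"angular":[0,0,0]},{"linear":[-0.4,0,0],"angular":[0,0,0]}]'
$H '[{"linear":[0,0,0.2],"angular":[0,0,0]},{"linear":[0,0,0.1],"angular":[0,0,0]},{"linear":[0,0,0],"angular":[0,0,0]},{"linear":[0,0,0],"angular":[0,0,0]},{"linear":[0,0,-0.6],"angular":[0,0,0]}]'
python3 - <<'E'
from h import *
c,p,d=shot('scene'); i=p[150:320,330:490,::-1]; cv2.imwrite('pics/s1.png',cv2.resize(i,None,fx=3,fy=3))
E
```

```text
time_s: 13.58
position: [0.4764, 0.2955, 0.0738]
tcp_rot: [-0.0, 0.998, 0.068, 0.002]
ft_force: [0.5, 0.1, 0.7]
finger_gap: 0.0002
grip_force: 0.7
time_s: 14.0
position: [0.3918, 0.284, 0.0737]
tcp_rot: [-0.0, 0.998, 0.068, 0.001]
ft_force: [0.2, -0.1, 0.4]
finger_gap: 0.0006
grip_force: 0.0
time_s: 14.42
position: [0.3921, 0.2837, 0.0794]
tcp_rot: [0.001, 0.998, 0.068, -0.002]
ft_force: [-0.9, -1.3, -0.4]
finger_gap: 0.0006
grip_force: 0.0
```

View pics/s1.png

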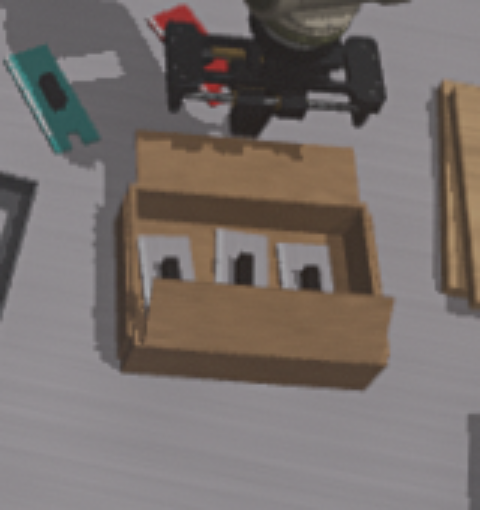

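```bash
H="python3 -m handwheel"
$H '[{"linear":[0.8,0,0],"angular":[0,0,0]},{"linear":[0.8,0,0],"angular":[0,0,0]},{"linear":[0.8,0,0.1],"angular":[0,0,0]},{"linear":[0.8,0,0.1],"angular":[0,0,0]},{"linear":[0.6,0,0],"angular":[0,0,0]}]' >/dev/null
$H '[{"linear":[0.6,0,0],"angular":[0,0,0]},{"linear":[0.6,0,0],"angular":[0,0,0]},{"linear":[0.6,0,0],"angular":[0,0,0]},{"linear":[0.6,0,0],"angular":[0,0,0]},{"linear":[0.6,0,0],"angular":[0,0,0]}]'
$H '[{"linear":[0.6,0,0],"angular":[0,0,0]},{"linear":[0.6,0,0],"angular":[0,0,0]},{"linear":[0.6,0,0],"angular":[0,0,0]},{"linear":[0,0,0],"angular":[0,0,0]},{"linear":[0,0,0.2],"angular":[0,0,0]}]'
$H '[{"linear":[0,0,0.1],"angular":[0,0,0]},{"linear":[0,0,0],"angular":[0,0,0]},{"linear":[0,0,0],"angular":[0,0,0]},{"linear":[0,0,-1],"angular":[0,0,0]},{"linear":[0,0,-1],"angular":[0,0,0]}]'
python3 - <<'E'
from h import *
c,p,d=shot('scene'); i=p[150:320,330:490,::-1]; cv2.imwrite('pics/s2.png',cv2.resize(i,None,fx=3,fy=3))
E
```

```text
time_s: 15.3
position: [0.5956, 0.312, 0.0749]
tcp_rot: [-0.0, 0.998, 0.068, -0.0]
ft_force: [-6.5, -1.4, 2.2]
finger_gap: 0.0005
grip_force: 4.3
time_s: 15.72
position: [0.6489, 0.3193, 0.0695]
tcp_rot: [-0.0, 0.998, 0.068, 0.001]
ft_force: [-0.6, 0.5, 0.3]
finger_gap: 0.0002
grip_force: 0.3
time_s: 16.13
position: [0.6467, 0.3192, 0.1254]
tcp_rot: [0.0, 0.998, 0.068, -0.002]
ft_force: [-0.1, -0.6, 0.6]
finger_gap: 0.0002
grip_force: 0.0
```

View pics/s2.png

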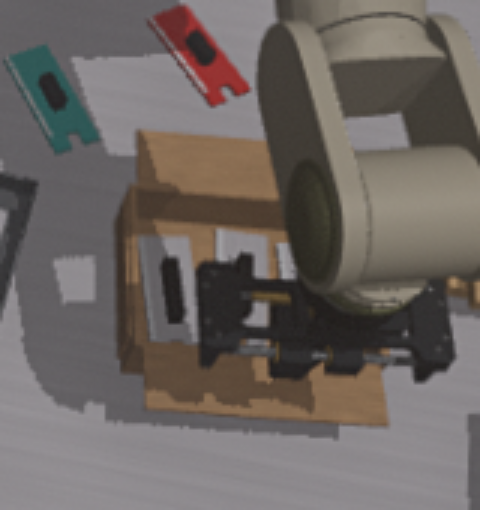

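```bash
H="python3 -m handwheel"
$H '[{"linear":[-0.87,0,-0.4],"angular":[0,0,0]},{"linear":[-0.87,0,-0.4],"angular":[0,0,0]},{"linear":[-0.87,0,-0.4],"angular":[0,0,0]},{"linear":[-0.87,0,-0.4],"angular":[0,0,0]},{"linear":[-0.87,0,-0.4],"angular":[0,0,0]}]' -0.1 >/dev/null
$H '[{"linear":[0,0,0],"angular":[0,0,0]},{"linear":[0,0,0],"angular":[0,0,0]},{"linear":[0,0,0],"angular":[0,0,0]},{"linear":[0,0,0],"angular":[0,0,0]},{"linear":[0,0,0],"angular":[0,0,0]}]'
cat > ribs.py <<'E'
from h import *
import sys
def ribs(tag):
    c,p,d=shot('wrist'); cv2.imwrite(f'pics/{tag}.png',cv2.resize(p[:,:,::-1],(800,600)))
    P=c.cloud(d);Z=P[...,2]; st=env.read_state(); a=q(st['tcp_rot']).as_matrix(); print('tool',st['position'].round(4),'yaw',np.degrees(np.arctan2(a[1,0],a[0,0])).round(2))
    k=((p.max(2)<70)&(Z<.05)&(Z>.012)).astype(np.uint8); n,l,s,ce=cv2.connectedComponentsWithStats(k)
    for i in range(1,n):
        if 200<s[i,4]<4000:
            ys,xs=np.nonzero(l==i); z=.028; print(s[i,4],(ce[i]/.64).round(),rect(c.plane(np.c_[xs,ys],z)),np.round(np.nanmedian(Z[l==i]),3))
    return c,p,d
if __name__=='__main__': ribs(sys.argv[1])
E
python3 ribs.py w4
```

```text
time_s: 17.02
position: [0.5192, 0.3015, 0.1854]
tcp_rot: [0.0, 0.998, 0.068, -0.0]
ft_force: [-0.5, -1.7, -0.8]
finger_gap: 0.0398
grip_force: 0.0
tool [0.5191 0.3015 0.1854] yaw 7.79
2127 [27. 48.] (array([627.6, 547.5]), array([37.9, 56.4]), 89.5) 0.035
221 [788.  16.] (array([707.2,  88.4]), array([28.6,  8.5]), 45.7) 0.033
2273 [691. 273.] (array([546.1,  56.5]), array([121.2, 179.6]), 86.8) 0.021
1834 [232. 246.] (array([508.3, 414.7]), array([159.8,  15.4]), 7.8) 0.033
774 [480. 247.] (array([540.5, 248. ]), array([60.5, 14.9]), 11.5) 0.027
780 [296. 250.] (array([521.1, 372.4]), array([60.3, 15.6]), 9.0) 0.027
650 [386. 261.] (array([522.2, 310.2]), array([60.4, 12.8]), 2.8) 0.027
610 [731. 277.] (array([545.4,  66.8]), array([24.2, 34.9]), 82.6) 0.025
325 [790. 296.] (array([537.6,  20.6]), array([40.2, 18.5]), 23.8) 0.02
540 [535. 320.] (array([491.2, 197.8]), array([69.5, 13.4]), 8.0) 0.034
220 [410. 545.] (array([271.9, 256.4]), array([36.3, 17.3]), 39.1) 0.022
```

View pics/w4.png

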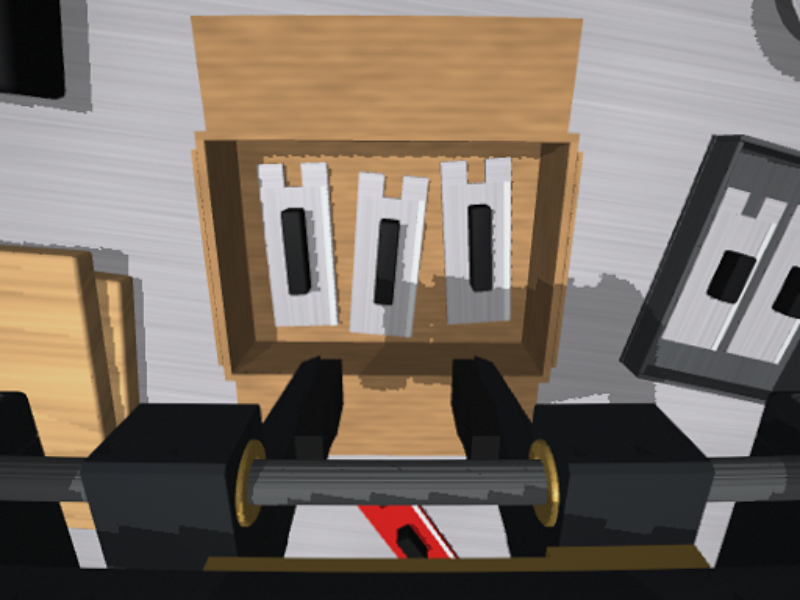

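```bash
H="python3 -m handwheel"
$H '[{"linear":[0.23,0.93,0],"angular":[0,0,0]},{"linear":[0.23,0.93,0],"angular":[0,0,0]},{"linear":[0,0,0],"angular":[0,0,-0.0075]},{"linear":[0,0,1],"angular":[0,0,0]},{"linear":[0,0,1],"angular":[0,0,0]}]' -0.32
$H '[{"linear":[0,0,1],"angular":[0,0,0]},{"linear":[0,0,1],"angular":[0,0,0]},{"linear":[0,0,1],"angular":[0,0,0]},{"linear":[0,0,0.6],"angular":[0,0,0]},{"linear":[0,0,0],"angular":[0,0,0]}]'
$H '[{"linear":[0,0,0],"angular":[0,0,0]},{"linear":[0,0,0],"angular":[0,0,0]},{"linear":[0,0,0],"angular":[0,0,0]},{"linear":[0,0,0],"angular":[0,0,0]},{"linear":[0,0,0],"angular":[0,0,0]}]' -1 50
$H '[{"linear":[0,0,0],"angular":[0,0,0]},{"linear":[0,0,-0.5],"angular":[0,0,0]},{"linear":[0,0,-1],"angular":[0,0,0]},{"linear":[0,0,-1],"angular":[0,0,0]},{"linear":[0,0,-1],"angular":[0,0,0]}]'
$H '[{"linear":[0,0,-1],"angular":[0,0,0]},{"linear":[0,0,-1],"angular":[0,0,0]},{"linear":[0,0,0],"angular":[0,0,0]},{"linear":[0,0,0],"angular":[0,0,0]},{"linear":[0,0,0],"angular":[0,0,0]}]'
```

```text
time_s: 17.48
position: [0.5413, 0.2478, 0.1263]
tcp_rot: [-0.0, 0.996, 0.091, 0.002]
ft_force: [0.3, -0.3, -0.6]
finger_gap: 0.0299
grip_force: 0.0
time_s: 17.9
position: [0.5382, 0.2476, 0.014]
tcp_rot: [0.001, 0.996, 0.091, -0.004]
ft_force: [-0.8, 0.3, -0.5]
finger_gap: 0.0294
grip_force: 0.0
time_s: 18.32
position: [0.5407, 0.2483, 0.0196]
tcp_rot: [-0.0, 0.996, 0.092, 0.001]
ft_force: [0.0, -0.4, 5.5]
finger_gap: 0.0136
grip_force: 50.0
time_s: 18.73
position: [0.5394, 0.2482, 0.1245]
tcp_rot: [0.0, 0.996, 0.092, -0.001]
ft_force: [1.2, -0.4, -1.3]
finger_gap: 0.0131
grip_force: 50.0
time_s: 19.15
position: [0.5392, 0.2481, 0.182]
tcp_rot: [0.0, 0.996, 0.092, -0.001]
ft_force: [-0.1, -0.2, -1.6]
finger_gap: 0.0128
grip_force: 50.0
```

```bash
H="python3 -m handwheel"
$H '[{"linear":[0,0,0],"angular":[0,0,0.016]},{"linear":[0,0,0],"angular":[0,0,0.016]},{"linear":[0,0,0],"angular":[0,0,0.0158]},{"linear":[0.04,0.95,0],"angular":[0,0,0]},{"linear":[0.04,0.95,0],"angular":[0,0,0]}]' >/dev/null
for i in 1 2 3; do $H '[{"linear":[0.04,0.95,0],"angular":[0,0,0]},{"linear":[0.04,0.95,0],"angular":[0,0,0]},{"linear":[0.04,0.95,0],"angular":[0,0,0]},{"linear":[0.04,0.95,0],"angular":[0,0,0]},{"linear":[0.04,0.95,0],"angular":[0,0,0]}]' >/dev/null; done
$H '[{"linear":[0.04,0.95,0],"angular":[0,0,0]},{"linear":[0,0,1],"angular":[0,0,0]},{"linear":[0,0,1],"angular":[0,0,0]},{"linear":[0,0,0.5],"angular":[0,0,0]},{"linear":[0,0,0],"angular":[0,0,0]}]'
$H '[{"linear":[0,0,0],"angular":[0,0,0]},{"linear":[0,0,0],"angular":[0,0,0]},{"linear":[0,0,0],"angular":[0,0,0]},{"linear":[0,0,0],"angular":[0,0,0]},{"linear":[0,0,0],"angular":[0,0,0]}]'
python3 - <<'E'
from h import *
c,p,d=shot('wrist'); np.savez('/tmp/w5.npz',p=p,d=d); cv2.imwrite('pics/w5.png',cv2.resize(p[:,:,::-1],(800,600)))
E
```

```text
time_s: 21.23
position: [0.4994, -0.2623, 0.1032]
tcp_rot: [-0.003, 0.998, -0.059, -0.004]
ft_force: [0.3, 0.3, -2.4]
finger_gap: 0.0132
grip_force: 50.0
time_s: 21.65
position: [0.5018, -0.2639, 0.109]
tcp_rot: [0.0, 0.998, -0.058, 0.001]
ft_force: [0.2, 0.0, -1.5]
finger_gap: 0.0133
grip_force: 50.0
```

View pics/w5.png

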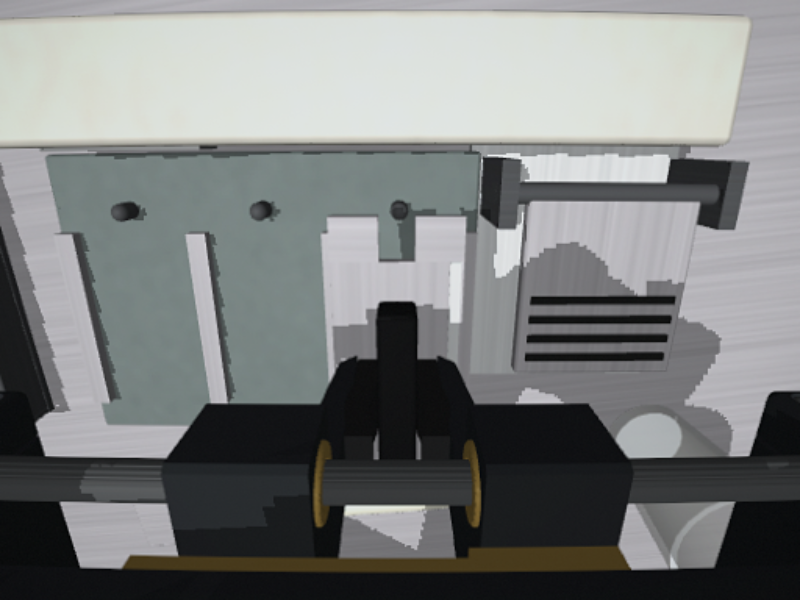

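```bash
cat > seat.py <<'E'
from h import *
# notch corners (800px): end-left,end-right,bottom-left,bottom-right ; pin top pixel
def seat(npz,corn,pin,zp=.030):
    c=Cam('wrist'); f=np.load(npz); P=c.cloud(f['d']); st=env.read_state(); Rt=q(st['tcp_rot']).as_matrix(); t=st['position']
    s=lambda u:(np.array(u,float)+.5)*.64-.5
    a=np.array([s(u) for u in corn]); L,Rr=a[0].round().astype(int),a[1].round().astype(int)
    z=np.nanmedian(np.r_[P[L[1]+4:L[1]+18,L[0]-22:L[0]-4,2].ravel(),P[Rr[1]+4:Rr[1]+18,Rr[0]+4:Rr[0]+22,2].ravel()])
    W=c.plane(a,z); T=((W-t)@Rt)*1000; print('plate top z',z.round(4),'tcp',t.round(4)); print('notch corners tool mm',T.round(1).tolist())
    pw=c.plane([s(pin)],zp)[0]; pt=((pw-t)@Rt)*1000; print('pin tool',pt.round(1),'world',pw.round(4))
    e=T[:2,0].mean(); b=T[2:,0].mean(); print('len',e-b,'center y',T[:,1].mean(),'blade center x in tool',e-60,'or',b-44,'width',T[0,1]-T[1,1])
    print('pin minus seat: dx',pt[0]-((e-8.5)+(b+7.5))/2,'dy',pt[1]-T[:,1].mean())
E
python3 - <<'E'
from seat import *
f=np.load('/tmp/w5.npz'); g=cv2.cvtColor(f['p'],cv2.COLOR_RGB2GRAY)
r=g[150].astype(int); print(r[230:285]); print(g[120:180,254]); print(g[130:150,235])
w=g[125:143,245:268]; m=(w<75).astype(np.uint8); n,l,s,ce=cv2.connectedComponentsWithStats(m); i=1+np.argmax(s[1:,4]); pin=ce[i]+[245,125]; print('pin',pin,s[i])
seat('/tmp/w5.npz',[(378,216),(416,216),(379,260),(415,260)],tuple((pin+.5)/.64-.5))
E
```

```text
[200 200 200 200 200 200 199 200 200 200 202 177 126 126 132 132 132 132
 132 132 132 131 132 132 135  97  82  84  85  84  84  84  85  83  80 103
 186 200 197 197 197 197 197 196 197 196 196 196 196 196 195 195 195 195
 195]
[128 129 130 130 129 130 132 121  69  40  64  75  73  53  56  56  56  53
  51  42  72 121 123  96 112 136 133 132 134 134 135 135 133 133 132 132
 133 132 130 130 131 130 130 130 133 114  71 123 181 196 194 194 194 194
 194 194 193 193 193 193]
[130 130 130 131 130 130 126 101 116 182 197 199 201 203 207 207 205 203
 201 201]
pin [255.53982301 134.27433628] [  5   3  12  13 113]
plate top z 0.0986 tcp [ 0.5018 -0.2638  0.1089]
notch corners tool mm [[58.2, -7.4, 10.3], [58.2, 5.7, 10.3], [42.6, -7.2, 10.3], [42.6, 5.5, 10.3]]
pin tool [50.8  0.4 78.9] world [ 0.5523 -0.2702  0.03  ]
len 15.537383264499155 center y -0.8307505078410635 blade center x in tool -1.8388116314412244 or -1.3761948959403796 width -13.052659732316794
pin minus seat: dx 0.9221217753288258 dy 1.24707807909657
```

```bash
H="python3 -m handwheel"
$H '[{"linear":[0.03,0.035,0.8],"angular":[0,0,0]},{"linear":[0,0,0.7],"angular":[0,0,0]},{"linear":[0,0,0.3],"angular":[0,0,0]},{"linear":[0,0,0],"angular":[0,0,0]},{"linear":[0,0,0],"angular":[0,0,0]}]'
python3 - <<'E'
from h import *
c,p,d=shot('wrist'); np.savez('/tmp/w6.npz',p=p,d=d); i=p[90:250,150:350,::-1]; cv2.imwrite('pics/w6.png',cv2.resize(i,(800,640))[:600])
E
```

```text
time_s: 22.12
position: [0.5026, -0.2651, 0.0547]
tcp_rot: [0.0, 0.998, -0.058, 0.0]
ft_force: [0.5, -0.4, -1.7]
finger_gap: 0.0135
grip_force: 50.0
```

View pics/w6.png

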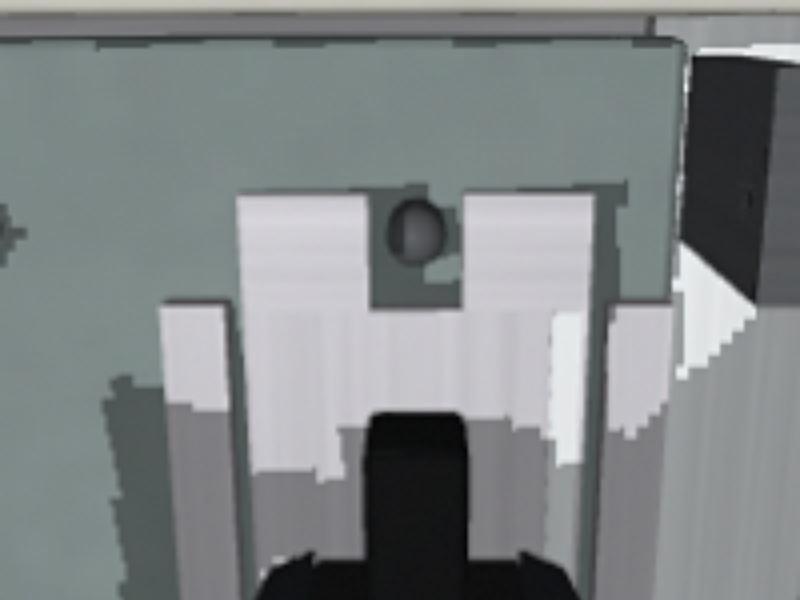

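Run:
```python
from seat import *
k=lambda x,y:tuple((np.array([150+(x+.5)/4-.5,90+(y+.5)/4-.5])+.5)/.64-.5)
seat('/tmp/w6.npz',[k(369,191),k(463,191),k(370,307),k(462,307)],k(417,231),.030)
```

```text
plate top z 0.045 tcp [ 0.5028 -0.2653  0.0553]
notch corners tool mm [[58.5, -7.3, 10.3], [58.5, 5.3, 10.3], [42.5, -7.3, 10.3], [42.5, 5.4, 10.3]]
pin tool [50.4 -0.8 25.3] world [ 0.553  -0.2703  0.03  ]
len 15.990119415555405 center y -0.9806921333679148 blade center x in tool -1.4715600675791904 or -1.4616794831345956 width -12.602943820836662
pin minus seat: dx 0.3591938903370675 dy 0.13161377296063392
```

```bash
H="python3 -m handwheel"
$H '[{"linear":[0.01,0,0.25],"angular":[0,0,0]},{"linear":[0,0,0.25],"angular":[0,0,0]},{"linear":[0,0,0.17],"angular":[0,0,0]},{"linear":[0,0,0],"angular":[0,0,0]},{"linear":[0,0,0],"angular":[0,0,0]}]'
$H '[{"linear":[0,0,0],"angular":[0,0,0]},{"linear":[0,0,0],"angular":[0,0,0]},{"linear":[0,0,0],"angular":[0,0,0]},{"linear":[0,0,0],"angular":[0,0,0]},{"linear":[0,0,-0.3],"angular":[0,0,0]}]' -0.32
$H '[{"linear":[0,0,-1],"angular":[0,0,0]},{"linear":[0,0,-1],"angular":[0,0,0]},{"linear":[0,0,-1],"angular":[0,0,0]},{"linear":[0,0,-1],"angular":[0,0,0]},{"linear":[0,0,-0.7],"angular":[0,0,0]}]'
python3 - <<'E'
from h import *
c,p,d=shot('wrist'); np.savez('/tmp/w7.npz',p=p,d=d); i=p[90:240,150:350,::-1]; cv2.imwrite('pics/w7.png',cv2.resize(i,(800,600)))
P=c.cloud(d)
k=lambda x,y:tuple(np.array([150+x/4,90+y/4]))
k=((p.max(2)<70)&(P[...,2]<.06)&(P[...,2]>.03)).astype(np.uint8); n,l,s,ce=cv2.connectedComponentsWithStats(k)
for i in range(1,n):
    if 200<s[i,4]<4000:
        ys,xs=np.nonzero(l==i); print(s[i,4],ce[i],rect(c.plane(np.c_[xs,ys],.043)),np.nanpercentile(P[l==i][:,2],[5,50,95]).round(4))
E
```

```text
time_s: 22.58
position: [0.5027, -0.265, 0.0344]
tcp_rot: [0.0, 0.998, -0.058, 0.0]
ft_force: [-0.8, 1.1, 3.3]
finger_gap: 0.0133
grip_force: 50.0
time_s: 23.0
position: [0.502, -0.2645, 0.042]
tcp_rot: [-0.001, 0.998, -0.058, -0.001]
ft_force: [0.2, 0.1, 0.4]
finger_gap: 0.0303
grip_force: 0.0
time_s: 23.42
position: [0.503, -0.2652, 0.1877]
tcp_rot: [0.001, 0.998, -0.058, 0.001]
ft_force: [-0.1, 0.0, -0.7]
finger_gap: 0.0296
grip_force: 0.0
433 [383.33487298 114.86605081] (array([ 553.3, -373.6]), array([97.2, 30.3]), 78.9) [0.0344 0.0476 0.0535]
677 [253.48744461 174.9689808 ] (array([ 502.3, -264.1]), array([11.8, 60.5]), 83.3) [0.0409 0.0424 0.0437]
255 [352.25490196 167.59215686] (array([ 499.6, -365.2]), array([70.2,  3.2]), 83.4) [0.0489 0.0507 0.0521]
271 [349.37638376 177.49446494] (array([ 488.9, -363.9]), array([70.9,  3.3]), 83.4) [0.0499 0.051  0.0522]
270 [348.47407407 186.4962963 ] (array([ 479. , -362.7]), array([71.6,  3.3]), 83.3) [0.0491 0.0508 0.0521]
249 [348.4497992  195.59839357] (array([ 469. , -361.1]), array([71.4,  3.4]), 83.3) [0.0492 0.0509 0.0522]
```

View pics/w7.png

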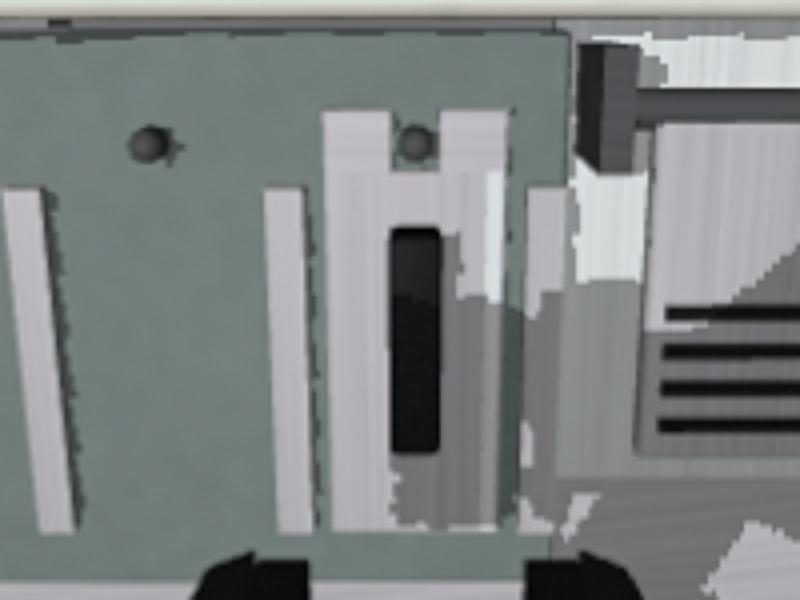

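```bash
H="python3 -m handwheel"
for i in 1 2 3 4; do $H '[{"linear":[-0.08,-0.94,0],"angular":[0,0,0]},{"linear":[-0.08,-0.94,0],"angular":[0,0,0]},{"linear":[-0.08,-0.94,0],"angular":[0,0,0]},{"linear":[-0.08,-0.94,0],"angular":[0,0,0]},{"linear":[-0.08,-0.94,0],"angular":[0,0,0]}]' >/dev/null; done
$H '[{"linear":[0,0,0],"angular":[0,0,-0.0133]},{"linear":[0,0,0],"angular":[0,0,-0.0133]},{"linear":[0,0,0],"angular":[0,0,0]},{"linear":[0,0,0],"angular":[0,0,0]},{"linear":[0,0,0],"angular":[0,0,0]}]' >/dev/null
python3 ribs.py w8
```

```text
tool [0.5208 0.3004 0.1844] yaw 2.74
2119 [19. 72.] (array([636.5, 538.5]), array([31.6, 81.5]), 78.7) 0.029
2400 [698. 253.] (array([545.2,  50.3]), array([132.7, 178.5]), 86.7) 0.021
1913 [230. 263.] (array([508.4, 415.1]), array([158.8,  16.6]), 7.7) 0.033
778 [294. 261.] (array([521.2, 372.2]), array([59.9, 15.9]), 9.3) 0.027
629 [384. 264.] (array([521.6, 310.5]), array([60.1, 12. ]), 2.6) 0.027
628 [737. 250.] (array([545.3,  67.1]), array([23.9, 35.2]), 84.5) 0.025
509 [539. 311.] (array([491. , 197.8]), array([68.1, 11.3]), 8.2) 0.033
220 [435. 545.] (array([272. , 256.1]), array([35.8, 17.6]), 35.8) 0.021
```

```bash
H="python3 -m handwheel"
$H '[{"linear":[0,-0.31,0.7],"angular":[0,0,0]},{"linear":[0,0,1],"angular":[0,0,0]},{"linear":[0,0,1],"angular":[0,0,0]},{"linear":[0,0,1],"angular":[0,0,0]},{"linear":[0,0,0.8],"angular":[0,0,0]}]' >/dev/null
$H '[{"linear":[0,0,0.5],"angular":[0,0,0]},{"linear":[0,0,0.48],"angular":[0,0,0]},{"linear":[0,0,0],"angular":[0,0,0]},{"linear":[0,0,0],"angular":[0,0,0]},{"linear":[0,0,0],"angular":[0,0,0]}]'
$H '[{"linear":[0,0,0],"angular":[0,0,0]},{"linear":[0,0,0],"angular":[0,0,0]},{"linear":[0,0,0],"angular":[0,0,0]},{"linear":[0,0,0],"angular":[0,0,0]},{"linear":[0,0,0],"angular":[0,0,0]}]' -1 50
$H '[{"linear":[0,0,0],"angular":[0,0,0]},{"linear":[0,0,-0.5],"angular":[0,0,0]},{"linear":[0,0,-1],"angular":[0,0,0]},{"linear":[0,0,-1],"angular":[0,0,0]},{"linear":[0,0,-1],"angular":[0,0,0]}]'
$H '[{"linear":[0,0,-1],"angular":[0,0,0]},{"linear":[0,0,-1],"angular":[0,0,0.0133]},{"linear":[0,0,0],"angular":[0,0,0.0128]},{"linear":[0,0,0],"angular":[0,0,0]},{"linear":[0,0,0],"angular":[0,0,0]}]'
```

```text
time_s: 26.43
position: [0.5208, 0.3101, 0.0208]
tcp_rot: [-0.0, 1.0, 0.025, 0.001]
ft_force: [-0.6, 0.3, -0.2]
finger_gap: 0.03
grip_force: 0.0
time_s: 26.85
position: [0.5206, 0.3101, 0.0206]
tcp_rot: [-0.0, 1.0, 0.025, 0.001]
ft_force: [-1.6, -2.0, 6.6]
finger_gap: 0.0129
grip_force: 50.0
time_s: 27.27
position: [0.5198, 0.31, 0.1256]
tcp_rot: [0.0, 1.0, 0.025, -0.001]
ft_force: [0.3, 0.3, -1.9]
finger_gap: 0.013
grip_force: 50.0
time_s: 27.68
position: [0.5197, 0.3099, 0.184]
tcp_rot: [0.0, 0.998, -0.056, -0.001]
ft_force: [-0.7, 1.2, -2.2]
finger_gap: 0.0132
grip_force: 50.0
```

```bash
H="python3 -m handwheel"
$H '[{"linear":[0.09,0.93,0],"angular":[0,0,0.0006]},{"linear":[0.09,0.93,0],"angular":[0,0,0]},{"linear":[0.09,0.93,0],"angular":[0,0,0]},{"linear":[0,0,0],"angular":[0,0,0]},{"linear":[0,0,0],"angular":[0,0,0]}]' 
for i in 1 2 3; do $H '[{"linear":[0.09,0.93,0],"angular":[0,0,0]},{"linear":[0.09,0.93,0],"angular":[0,0,0]},{"linear":[0.09,0.93,0],"angular":[0,0,0]},{"linear":[0.09,0.93,0],"angular":[0,0,0]},{"linear":[0.09,0.93,0],"angular":[0,0,0]}]'; done
$H '[{"linear":[0,0,0.6],"angular":[0,0,0]},{"linear":[0,0,1],"angular":[0,0,0]},{"linear":[0,0,1],"angular":[0,0,0]},{"linear":[0,0,0.6],"angular":[0,0,0]},{"linear":[0,0,0.3],"angular":[0,0,0]}]'
$H '[{"linear":[0,0,0],"angular":[0,0,0]},{"linear":[0,0,0],"angular":[0,0,0]},{"linear":[0,0,0],"angular":[0,0,0]},{"linear":[0,0,0],"angular":[0,0,0]},{"linear":[0,0,0],"angular":[0,0,0]}]'
```

```text
time_s: 28.1
position: [0.5182, 0.2249, 0.1836]
tcp_rot: [0.0, 0.998, -0.059, -0.001]
ft_force: [0.4, -0.1, -2.1]
finger_gap: 0.0134
grip_force: 50.0
time_s: 28.52
position: [0.5153, 0.0856, 0.1839]
tcp_rot: [-0.0, 0.998, -0.057, -0.001]
ft_force: [0.1, -0.9, -2.8]
finger_gap: 0.013
grip_force: 50.0
time_s: 28.93
position: [0.5126, -0.0547, 0.184]
tcp_rot: [-0.0, 0.998, -0.057, -0.001]
ft_force: [0.2, 0.4, -2.0]
finger_gap: 0.0131
grip_force: 50.0
time_s: 29.35
position: [0.5099, -0.1949, 0.1839]
tcp_rot: [-0.001, 0.998, -0.057, -0.001]
ft_force: [0.9, 0.8, -1.7]
finger_gap: 0.0132
grip_force: 50.0
time_s: 29.77
position: [0.509, -0.193, 0.0765]
tcp_rot: [-0.002, 0.998, -0.058, -0.002]
ft_force: [-0.3, -0.1, -2.2]
finger_gap: 0.0131
grip_force: 50.0
time_s: 30.18
position: [0.5102, -0.1945, 0.0808]
tcp_rot: [0.0, 0.998, -0.059, 0.001]
ft_force: [0.8, 0.3, -1.6]
finger_gap: 0.0131
grip_force: 50.0
```

```bash
H="python3 -m handwheel"
$H '[{"linear":[0,0.03,0.5],"angular":[0,0,0]},{"linear":[0,0,0.33],"angular":[0,0,0]},{"linear":[0,0,0],"angular":[0,0,0]},{"linear":[0,0,0],"angular":[0,0,0]},{"linear":[0,0,0],"angular":[0,0,0]}]'
python3 - <<'E'
from h import *
c,p,d=shot('wrist'); np.savez('/tmp/w9.npz',p=p,d=d); i=p[90:240,150:350,::-1]; cv2.imwrite('pics/w9.png',cv2.resize(i,(800,600)))
E
```

```text
time_s: 30.6
position: [0.5099, -0.1954, 0.0553]
tcp_rot: [0.0, 0.998, -0.059, 0.0]
ft_force: [0.0, -0.7, -1.8]
finger_gap: 0.0129
grip_force: 50.0
```

View pics/w9.png

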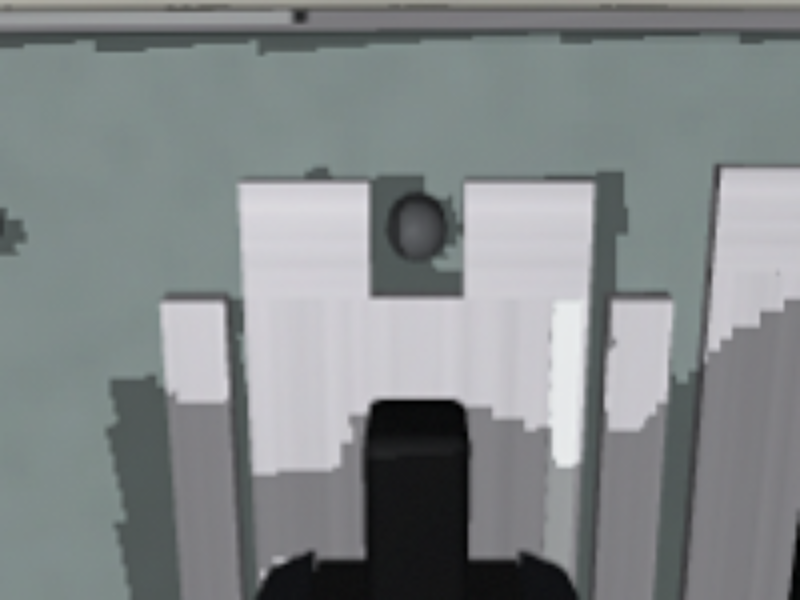

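```bash
H="python3 -m handwheel"
$H '[{"linear":[-0.02,0,0.25],"angular":[0,0,0]},{"linear":[0,0,0.25],"angular":[0,0,0]},{"linear":[0,0,0.19],"angular":[0,0,0]},{"linear":[0,0,0],"angular":[0,0,0]},{"linear":[0,0,0],"angular":[0,0,0]}]'
$H '[{"linear":[0,0,0],"angular":[0,0,0]},{"linear":[0,0,0],"angular":[0,0,0]},{"linear":[0,0,0],"angular":[0,0,0]},{"linear":[0,0,0],"angular":[0,0,0]},{"linear":[0,0,-0.3],"angular":[0,0,0]}]' -0.32
$H '[{"linear":[0,0,-1],"angular":[0,0,0]},{"linear":[0,0,-1],"angular":[0,0,0]},{"linear":[0,0,-1],"angular":[0,0,0]},{"linear":[0,0,-1],"angular":[0,0,0]},{"linear":[0,0,-0.7],"angular":[0,0,0]}]'
sed -i 's/Z<.05)&(Z>.012)/Z<.06)\&(Z>.012)/; s/z=.028;/z=np.nanpercentile(Z[l==i],50);/' ribs.py; python3 ribs.py w10
```

```text
time_s: 31.07
position: [0.5092, -0.1951, 0.0348]
tcp_rot: [0.0, 0.998, -0.059, 0.0]
ft_force: [-2.3, 1.3, 11.0]
finger_gap: 0.0133
grip_force: 50.0
time_s: 31.48
position: [0.5084, -0.1948, 0.0419]
tcp_rot: [-0.001, 0.998, -0.059, -0.001]
ft_force: [-0.7, 0.1, -0.7]
finger_gap: 0.0304
grip_force: 0.0
time_s: 31.9
position: [0.5094, -0.1954, 0.1876]
tcp_rot: [0.001, 0.998, -0.059, 0.001]
ft_force: [-0.1, -0.3, 0.7]
finger_gap: 0.03
grip_force: 0.0
tool [ 0.5105 -0.196   0.1908] yaw -6.72
1495 [157. 228.] (array([556.5, -25.8]), array([203.4,  93.9]), 23.3) 0.022
469 [573. 178.] (array([ 556.4, -313.6]), array([17.7, 30.5]), 81.3) 0.036
585 [719. 174.] (array([ 551.2, -375.7]), array([98.2, 29.2]), 81.9) 0.047
878 [498. 270.] (array([ 502.8, -262. ]), array([16.8, 60.6]), 82.9) 0.042
680 [396. 271.] (array([ 510.2, -194.8]), array([12.3, 59.4]), 82.9) 0.042
590 [119. 256.] (array([540.1,  -2. ]), array([21.8, 36.1]), 83.5) 0.026
636 [ 45. 259.] (array([544.4,  53.2]), array([24. , 36.6]), 84.1) 0.026
241 [656. 260.] (array([ 501.3, -362.6]), array([69.3,  3.1]), 83.5) 0.051
1324 [ 57. 347.] (array([496.6,  44.8]), array([138.5,  90.1]), 83.9) 0.02
254 [650. 274.] (array([ 491.8, -361.2]), array([69.4,  3.2]), 83.4) 0.051
243 [644. 304.] (array([ 471.5, -358.5]), array([69.4,  3.3]), 83.2) 0.051
```

```bash
H="python3 -m handwheel"
for i in 1 2 3 4; do $H '[{"linear":[-0.09,-0.93,0],"angular":[0,0,0]},{"linear":[-0.09,-0.93,0],"angular":[0,0,0]},{"linear":[-0.09,-0.93,0],"angular":[0,0,0]},{"linear":[-0.09,-0.93,0],"angular":[0,0,0]},{"linear":[-0.09,-0.93,0],"angular":[0,0,0]}]' >/dev/null; done
$H '[{"linear":[0,0,0],"angular":[0,0,-0.0146]},{"linear":[0,0,0],"angular":[0,0,-0.0146]},{"linear":[0,0,0],"angular":[0,0,-0.0146]},{"linear":[0,0,0],"angular":[0,0,0]},{"linear":[0,0,0],"angular":[0,0,0]}]' >/dev/null
python3 ribs.py w11
```

```text
tool [0.5208 0.3652 0.1843] yaw 8.87
761 [324. 255.] (array([517.4, 414.9]), array([139.1,   6.4]), 7.5) 0.034
1562 [753. 293.] (array([539.3, 104.2]), array([ 17.1, 162.6]), 85.0) 0.02
655 [385. 265.] (array([520.5, 374.6]), array([60.2, 12.7]), 8.8) 0.027
1404 [623. 335.] (array([496.2, 201.6]), array([39.4, 82.7]), 86.9) 0.039
```

```bash
H="python3 -m handwheel"
$H '[{"linear":[0,-0.29,0.7],"angular":[0,0,0]},{"linear":[0,0,1],"angular":[0,0,0]},{"linear":[0,0,1],"angular":[0,0,0]},{"linear":[0,0,1],"angular":[0,0,0]},{"linear":[0,0,0.8],"angular":[0,0,0]}]' >/dev/null
$H '[{"linear":[0,0,0.5],"angular":[0,0,0]},{"linear":[0,0,0.48],"angular":[0,0,0]},{"linear":[0,0,0],"angular":[0,0,0]},{"linear":[0,0,0],"angular":[0,0,0]},{"linear":[0,0,0],"angular":[0,0,0]}]'
$H '[{"linear":[0,0,0],"angular":[0,0,0]},{"linear":[0,0,0],"angular":[0,0,0]},{"linear":[0,0,0],"angular":[0,0,0]},{"linear":[0,0,0],"angular":[0,0,0]},{"linear":[0,0,0],"angular":[0,0,0]}]' -1 50
$H '[{"linear":[0,0,0],"angular":[0,0,0]},{"linear":[0,0,-0.5],"angular":[0,0,0]},{"linear":[0,0,-1],"angular":[0,0,0]},{"linear":[0,0,-1],"angular":[0,0,0]},{"linear":[0,0,-1],"angular":[0,0,0]}]'
$H '[{"linear":[0,0,-1],"angular":[0,0,0.0143]},{"linear":[0,0,-1],"angular":[0,0,0.0143]},{"linear":[0,0,0],"angular":[0,0,0.0143]},{"linear":[0,0,0],"angular":[0,0,0]},{"linear":[0,0,0],"angular":[0,0,0]}]'
```

```text
time_s: 34.92
position: [0.52, 0.3741, 0.0209]
tcp_rot: [-0.0, 0.997, 0.078, 0.001]
ft_force: [-0.6, 0.4, -0.2]
finger_gap: 0.0301
grip_force: 0.0
time_s: 35.33
position: [0.5198, 0.3739, 0.0206]
tcp_rot: [-0.0, 0.997, 0.079, 0.001]
ft_force: [-1.4, -1.1, 6.5]
finger_gap: 0.0134
grip_force: 50.0
time_s: 35.75
position: [0.519, 0.3737, 0.1255]
tcp_rot: [0.0, 0.997, 0.079, -0.001]
ft_force: [-0.0, -0.6, -1.3]
finger_gap: 0.0133
grip_force: 50.0
time_s: 36.17
position: [0.519, 0.3737, 0.1839]
tcp_rot: [0.0, 0.999, -0.055, -0.001]
ft_force: [-0.4, -0.5, -2.1]
finger_gap: 0.013
grip_force: 50.0
```

```bash
H="python3 -m handwheel"
$H '[{"linear":[0.1,0.92,0],"angular":[0,0,0.0009]},{"linear":[0.1,0.92,0],"angular":[0,0,0]},{"linear":[0.1,0.92,0],"angular":[0,0,0]},{"linear":[0,0,0],"angular":[0,0,0]},{"linear":[0,0,0],"angular":[0,0,0]}]' 
for i in 1 2 3; do $H '[{"linear":[0.1,0.92,0],"angular":[0,0,0]},{"linear":[0.1,0.92,0],"angular":[0,0,0]},{"linear":[0.1,0.92,0],"angular":[0,0,0]},{"linear":[0.1,0.92,0],"angular":[0,0,0]},{"linear":[0.1,0.92,0],"angular":[0,0,0]}]' | grep -E "pos|gap"; done
$H '[{"linear":[0,0,0.6],"angular":[0,0,0]},{"linear":[0,0,1],"angular":[0,0,0]},{"linear":[0,0,1],"angular":[0,0,0]},{"linear":[0,0,0.6],"angular":[0,0,0]},{"linear":[0,0,0.3],"angular":[0,0,0]}]' |grep -E "pos|gap"
$H '[{"linear":[0,0,0],"angular":[0,0,0]},{"linear":[0,0,0],"angular":[0,0,0]},{"linear":[0,0,0],"angular":[0,0,0]},{"linear":[0,0,0],"angular":[0,0,0]},{"linear":[0,0,0],"angular":[0,0,0]}]'
```

```text
time_s: 36.58
position: [0.5186, 0.2895, 0.1836]
tcp_rot: [0.0, 0.998, -0.059, -0.001]
ft_force: [-0.2, 0.3, -2.4]
finger_gap: 0.0131
grip_force: 50.0
position: [0.5172, 0.1515, 0.1839]
finger_gap: 0.0131
position: [0.5162, 0.0125, 0.184]
finger_gap: 0.013
position: [0.5152, -0.1263, 0.1839]
finger_gap: 0.0128
position: [0.5142, -0.1246, 0.0766]
finger_gap: 0.013
time_s: 38.67
position: [0.5155, -0.1259, 0.0807]
tcp_rot: [0.0, 0.998, -0.059, 0.001]
ft_force: [-0.4, -0.5, -2.1]
finger_gap: 0.0131
grip_force: 50.0
```

Shift +1.8 mm in x, lower to the check height and look.

```bash
H="python3 -m handwheel"
$H '[{"linear":[0.06,0,0.5],"angular":[0,0,0]},{"linear":[0,0,0.33],"angular":[0,0,0]},{"linear":[0,0,0],"angular":[0,0,0]},{"linear":[0,0,0],"angular":[0,0,0]},{"linear":[0,0,0],"angular":[0,0,0]}]'
python3 - <<'E'
from h import *
c,p,d=shot('wrist'); np.savez('/tmp/w12.npz',p=p,d=d); i=p[90:240,150:350,::-1]; cv2.imwrite('pics/w12.png',cv2.resize(i,(800,600)))
E
```

```text
time_s: 39.08
position: [0.517, -0.1261, 0.0553]
tcp_rot: [0.0, 0.998, -0.059, 0.0]
ft_force: [-1.8, -0.3, -1.6]
finger_gap: 0.0133
grip_force: 50.0
```

View pics/w12.png

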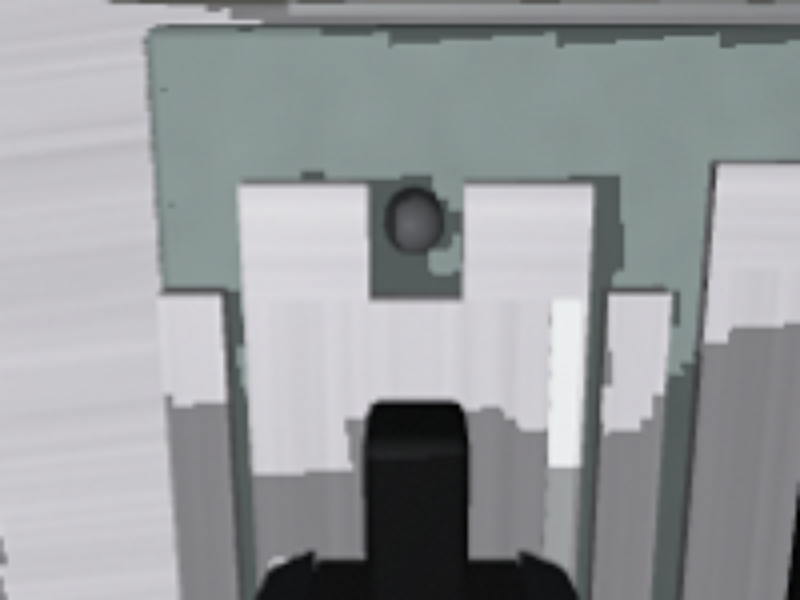

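```bash
H="python3 -m handwheel"
$H '[{"linear":[0.02,-0.01,0.25],"angular":[0,0,0]},{"linear":[0,0,0.25],"angular":[0,0,0]},{"linear":[0,0,0.18],"angular":[0,0,0]},{"linear":[0,0,0],"angular":[0,0,0]},{"linear":[0,0,0],"angular":[0,0,0]}]'
$H '[{"linear":[0,0,0],"angular":[0,0,0]},{"linear":[0,0,0],"angular":[0,0,0]},{"linear":[0,0,0],"angular":[0,0,0]},{"linear":[0,0,0],"angular":[0,0,0]},{"linear":[0,0,-0.3],"angular":[0,0,0]}]' -0.32
$H '[{"linear":[0,0,-1],"angular":[0,0,0]},{"linear":[0,0,-1],"angular":[0,0,0]},{"linear":[0,0,-1],"angular":[0,0,0]},{"linear":[0,0,-1],"angular":[0,0,0]},{"linear":[0,0,-0.7],"angular":[0,0,0]}]'
python3 ribs.py w13
```

```text
time_s: 39.55
position: [0.5175, -0.1258, 0.035]
tcp_rot: [0.0, 0.998, -0.059, 0.0]
ft_force: [-2.7, 1.4, 11.2]
finger_gap: 0.0135
grip_force: 50.0
time_s: 39.97
position: [0.5167, -0.1255, 0.0423]
tcp_rot: [-0.001, 0.998, -0.059, -0.001]
ft_force: [-0.4, -0.7, -0.3]
finger_gap: 0.0305
grip_force: 0.0
time_s: 40.38
position: [0.5177, -0.1259, 0.1878]
tcp_rot: [0.001, 0.998, -0.059, 0.002]
ft_force: [-0.7, 0.7, 0.2]
finger_gap: 0.0301
grip_force: 0.0
tool [ 0.519  -0.1265  0.191 ] yaw -6.72
3417 [150. 263.] (array([541.4,  33.7]), array([147.2, 179.6]), 84.8) 0.022
726 [679. 179.] (array([ 556.7, -314.4]), array([25.5, 30.7]), 83.1) 0.035
1004 [599. 270.] (array([ 503.1, -260.3]), array([19.4, 60.9]), 83.1) 0.042
699 [396. 271.] (array([ 518. , -125.3]), array([12.4, 60.6]), 83.0) 0.042
868 [498. 271.] (array([ 510.6, -192.4]), array([16.7, 59.5]), 83.3) 0.042
583 [139. 259.] (array([544.9,  54.5]), array([21.1, 37.2]), 85.2) 0.026
530 [216. 256.] (array([540.2,  -0.6]), array([18.8, 36. ]), 84.5) 0.026
219 [751. 260.] (array([ 502.1, -358.9]), array([62.7,  3.2]), 83.5) 0.051
204 [751. 275.] (array([ 492.4, -358.9]), array([66.1,  3.2]), 83.4) 0.051
258 [  6. 360.] (array([478.3, 186.9]), array([15. , 49.5]), 67.2) 0.019
```

View pics/w13.png

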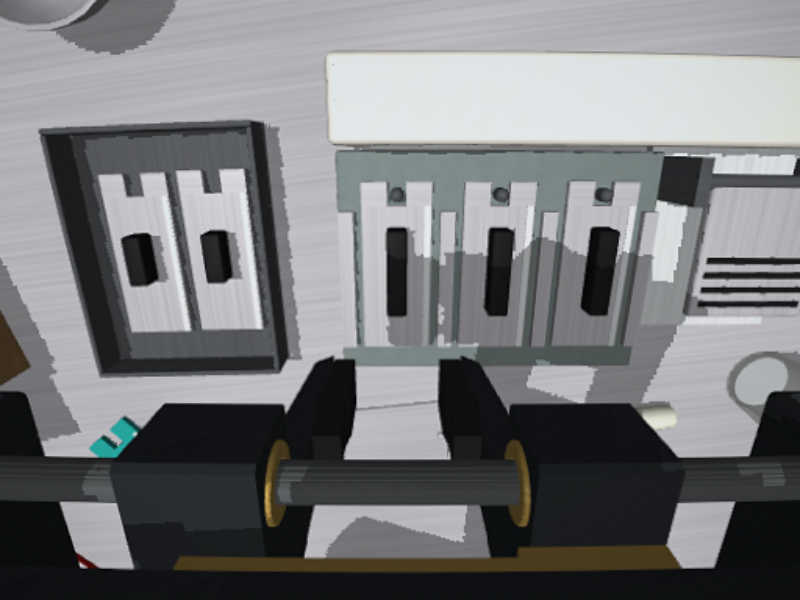

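```bash
H="python3 -m handwheel"
$H '[{"linear":[-0.04,0.99,0],"angular":[0,0,0]},{"linear":[-0.04,0.99,0],"angular":[0,0,0]},{"linear":[-0.04,0.99,0],"angular":[0,0,0]},{"linear":[-0.04,0.99,0],"angular":[0,0,0]},{"linear":[-0.04,0.99,0],"angular":[0,0,0]}]' -1 >/dev/null
$H '[{"linear":[-0.04,0.99,0],"angular":[0,0,0]},{"linear":[-0.04,0.99,0],"angular":[0,0,0]},{"linear":[-0.04,0.99,0],"angular":[0,0,0]},{"linear":[0,0,1],"angular":[0,0,0]},{"linear":[0,0,1],"angular":[0,0,0]}]'
$H '[{"linear":[0,0,1],"angular":[0,0,0]},{"linear":[0,0,1],"angular":[0,0,0]},{"linear":[0,0,0.45],"angular":[0,0,0]},{"linear":[0,0,0],"angular":[0,0,0]},{"linear":[0,0,0],"angular":[0,0,0]}]'
```

```text
time_s: 41.27
position: [0.48, -0.3629, 0.125]
tcp_rot: [0.001, 0.998, -0.06, 0.001]
ft_force: [0.3, 0.2, 0.4]
finger_gap: 0.0004
grip_force: 0.0
time_s: 41.68
position: [0.48, -0.3605, 0.0513]
tcp_rot: [-0.0, 0.998, -0.059, -0.0]
ft_force: [0.8, 0.4, 0.9]
finger_gap: 0.0001
grip_force: 0.0
```

```bash
H="python3 -m handwheel"
$H '[{"linear":[0.08,0,0.15],"angular":[0,0,0]},{"linear":[0,0,0.2],"angular":[0,0,0]},{"linear":[0,0,0.2],"angular":[0,0,0]},{"linear":[0,0,0.15],"angular":[0,0,0]},{"linear":[0,0,0],"angular":[0,0,0]}]'
$H '[{"linear":[0,0,0.07],"angular":[0,0,0]},{"linear":[0,0,0],"angular":[0,0,0]},{"linear":[0,0,0],"angular":[0,0,0]},{"linear":[0,0,0],"angular":[0,0,0]},{"linear":[0,0,0],"angular":[0,0,0]}]'
$H '[{"linear":[0,0,0.05],"angular":[0,0,0]},{"linear":[0,0,0],"angular":[0,0,0]},{"linear":[0,0,0],"angular":[0,0,0]},{"linear":[0,0,0],"angular":[0,0,0]},{"linear":[0,0,0],"angular":[0,0,0]}]'
```

```text
time_s: 42.1
position: [0.4845, -0.362, 0.0321]
tcp_rot: [0.002, 0.998, -0.059, 0.003]
ft_force: [1.6, 2.8, 11.4]
finger_gap: 0.0002
grip_force: 5.3
time_s: 42.52
position: [0.4847, -0.3621, 0.031]
tcp_rot: [0.002, 0.998, -0.059, 0.003]
ft_force: [2.5, 2.2, 11.2]
finger_gap: 0.0006
grip_force: 5.5
time_s: 42.93
position: [0.4849, -0.3622, 0.0297]
tcp_rot: [0.002, 0.998, -0.059, 0.003]
ft_force: [4.2, 2.4, 13.4]
finger_gap: 0.0005
grip_force: 5.7
```

```bash
H="python3 -m handwheel"
for i in 1 2 3 4; do $H '[{"linear":[0,0,0.04],"angular":[0,0,0]},{"linear":[0,0,0.03],"angular":[0,0,0]},{"linear":[0,0,0],"angular":[0,0,0]},{"linear":[0,0,0],"angular":[0,0,0]},{"linear":[0,0,0],"angular":[0,0,0]}]'|grep -E "pos|ft"; done
```

```text
position: [0.4852, -0.3623, 0.0288]
ft_force: [1.4, 5.5, 22.0]
position: [0.4854, -0.3623, 0.0283]
ft_force: [-1.2, 8.3, 35.4]
position: [0.4856, -0.3624, 0.0279]
ft_force: [-5.2, 12.3, 49.9]
position: [0.4857, -0.3625, 0.0275]
ft_force: [-9.6, 16.3, 63.8]
```

```bash
H="python3 -m handwheel"
$H '[{"linear":[0,0,-0.3],"angular":[0,0,0]},{"linear":[0,0,-0.5],"angular":[0,0,0]},{"linear":[0,0,-0.7],"angular":[0,0,0]},{"linear":[0,0,-1],"angular":[0,0,0]},{"linear":[0,0,-1],"angular":[0,0,0]}]' | grep -E "pos|ft"
$H '[{"linear":[0,-0.5,-1],"angular":[0,0,0]},{"linear":[0,-0.7,-0.5],"angular":[0,0,0]},{"linear":[0,-0.5,0],"angular":[0,0,0]},{"linear":[0,0,0],"angular":[0,0,0]},{"linear":[0,0,0],"angular":[0,0,0]}]'
python3 ribs.py w14
python3 - <<'E'
from h import *
p,d=vision.read_camera('top'); cv2.imwrite('pics/t2.png',cv2.resize(p[:,:,::-1],(800,600)))
E
```

```text
position: [0.4827, -0.361, 0.125]
ft_force: [0.9, -0.9, -0.1]
time_s: 45.43
position: [0.4885, -0.3097, 0.1675]
tcp_rot: [-0.0, 0.998, -0.058, -0.0]
ft_force: [0.1, -0.5, -0.2]
finger_gap: 0.0003
grip_force: 0.0
tool [ 0.4883 -0.3103  0.167 ] yaw -6.7
224 [776. 146.] (array([ 544.7, -527.7]), array([46.9, 12.3]), 17.4) 0.057
431 [552. 164.] (array([ 557.5, -382.2]), array([80.9, 28.7]), 69.7) 0.047
253 [154. 256.] (array([ 513.9, -148.8]), array([  2.9, 118.4]), 83.5) 0.022
358 [ 79. 271.] (array([509.4, -93.9]), array([ 5.6, 99.9]), 83.3) 0.021
1320 [108. 267.] (array([ 517.6, -130. ]), array([22.9, 61. ]), 83.3) 0.042
1136 [215. 266.] (array([ 509.7, -197.7]), array([19. , 60.4]), 83.2) 0.042
933 [324. 266.] (array([ 501.9, -265.3]), array([15.2, 60.1]), 83.1) 0.042
844 [ 12. 327.] (array([484.9, -35.6]), array([24.5, 96.6]), 67.4) 0.02
304 [485. 255.] (array([ 501.6, -363. ]), array([69. ,  3.8]), 83.4) 0.051
295 [483. 271.] (array([ 491.6, -361.9]), array([68.9,  2.9]), 83.4) 0.051
292 [482. 287.] (array([ 481.8, -360.5]), array([69.7,  3. ]), 83.4) 0.051
290 [481. 302.] (array([ 471.8, -359.4]), array([69.5,  3.1]), 83.4) 0.051
```

View pics/w14.png

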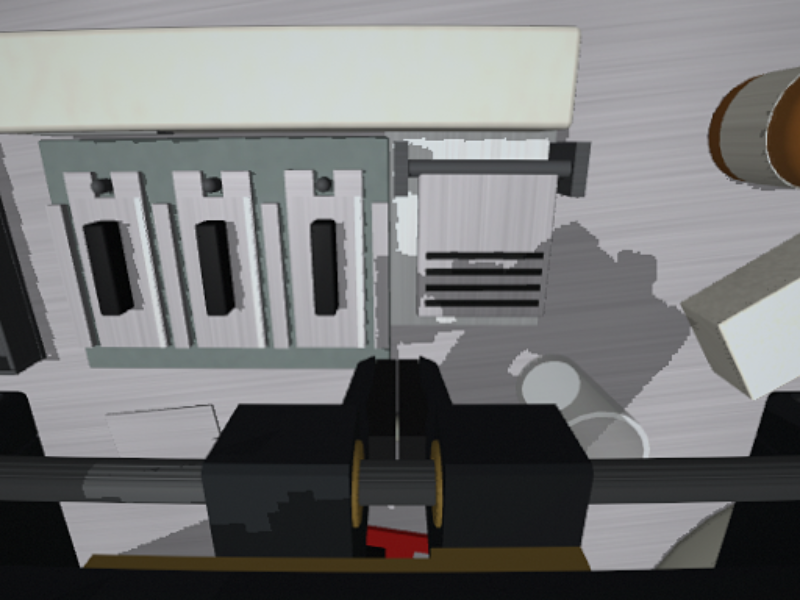

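The pins sit in the notches of all three blades at (101,186), (211,185) and (322,184). The pedal is back up, its slots level at z = 51 mm. The flaps were open when last seen and nothing has been near them since.

```bash
python3 -c "
from bench import job; print(job.sign_off())"
```

```text
the job is handed in; nothing more can be done
None
```

The job is handed in: both worn blades are in the dark tray, both carton flaps are folded out, the three new blades lie flat on their pins in the three bays, and the pedal was pushed to its stop and came back up.

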